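# Drop a casting into the tumbling bowl with a drop cup

## Task

Stand the tall slim brass casting in the empty steel drop cup and let go of it; then carry the cup (it has a sloping black grip) upright in under the hood of the tumbling bowl and, with the hopper over the bowl, push its release tab against the upright stop plate so that the hinged bottom swings open and the casting falls into the bowl: do not put the casting in with the gripper. Then set the empty cup down upright on the middle of the rubber mat, its bottom shut, and let go. Do not bump the bowl stand or its hood with the robot, and leave everything else on the bench where it is.

Things in the scene. Friction and masses are not known exactly. Their poses are not given: they have to be found in the camera images.
- finial_mid (a point): Slim round brass casting standing upright (loose, 0.12 kg): 92 mm tall; base 34 mm across, stem 18 mm, barrel-like head 29 mm across whose straight band lies 70 to 84 mm above the base. This point: on its axis half-way up, 46 mm above the base; z up. Grip the head from above, 76 mm above the base. The other two brass castings are shorter and wider.
- finial: The same slim casting; origin at the centre of its base.
- cup: Steel drop cup (loose, 0.27 kg), standing on four feet on the mat. Origin at foot level below the hopper's middle. Axes: x level from the grip through the hopper to the release tab, y left, z up. Rear feet under the hopper; front feet 85 mm in front (-x) of the origin, under an arm (47 to 61 mm above foot level) that joins hopper and grip.
- cup_grip (a point): Middle of the cup's black grip plate, 118 mm in front (-x) of the hopper's middle, 92 mm above foot level; axes as cup. Plate 12 mm thick, 60 mm wide along y, 70 mm long, leaning 27 degrees: its top leans away from the hopper (along -0.454 x, +0.891 z). A gripper tilted 27 degrees, pointing down and towards the hopper, closes squarely across its 12 mm.
- cup_in (a point): Middle of the cup's inside floor (top of its shut hinged bottom), 15 mm above foot level; axes as cup. The square hopper is 60 by 60 mm inside, 66 mm outside, open above, its rim 51 mm above this point. It starts empty.
- tab_tip (a point): Rounded tip (8 mm thick, 40 mm wide) of the release tab on the hopper's far side. Shut: 90 mm beyond (+x) the hopper's middle, 45 mm above foot level. Tab (55 mm long) and bottom are one stiff piece hinged about y at x 45 mm, 13 mm above foot level. Pushing the tip towards the hopper (about 5 N) swings the bottom down; the tip rises to 68 mm, the bottom hangs to 72 mm below the hinge.
- flap (a joint): Hinged bottom of the cup: 0 = shut, grows as it swings down, 1.2 rad = fully open. A spring shuts it when the tab is free and carries the casting's weight. At 0.9 to 1.1 rad the casting falls out freely.
- bowl_mouth (a point): Centre of the round bowl's mouth at rim height, 95 mm above the bench (fixed); 166 mm across inside, floor 31 mm above the bench. Axes: x from the stand's open front to its rear post, z up. Bring the cup in along +x, cup x along this x, feet 20 to 50 mm above the rim: the tab meets the stop 42 mm before the hopper's middle is above this point; there the bottom is open 0.95 rad (10 mm short: 0.8).
- stop: Upright steel stop plate on the stand's rear post above the bowl, 60 mm wide, 75 mm tall, facing the open front (-x). Origin: middle of its face, 48 mm beyond (+x) bowl_mouth, 185 mm above the bench; axes as bowl_mouth.
- hood_edge (a point): Middle of the lower front edge of the clear hood over the bowl, 262 mm above the bench, 47 mm in front (-x) of bowl_mouth; axes as bowl_mouth. The hood is a box 150 mm wide, reaching 150 mm back from this edge, 262 to 350 mm above the bench, open below; the post (30 by 34 mm) stands behind it.
- station: The whole fixed bowl stand: bowl, hood, post, stop plate. Origin on the bench below the bowl's centre; axes as bowl_mouth. Base plate 190 mm wide, 25 mm high, from 100 mm in front to 150 mm behind the origin; the bowl is 176 mm across outside.
- mat_mid (a point): Middle of the top of the black rubber mat on which the cup stands at the start: 250 mm (x) by 170 mm (y), 3 mm thick, fixed; x is its long side.
- bell_mid (a point): Bystander: bell-shaped brass casting, 60 mm wide at the base, 64 mm tall, standing; point half-way up.
- sqfoot_mid (a point): Bystander: square brass casting, base 48 mm square, 72 mm tall, standing; point half-way up.
- bottle_mid (a point): Bystander: tall white bottle, 56 mm across, 190 mm tall, standing; point half-way up.
- bar_mid (a point): Bystander: reddish-brown bar of polishing compound, 150 by 45 by 40 mm tall, lying; point at its centre, x along its length.
- wheel_mid (a point): Bystander: grey buffing wheel lying flat, 120 mm across, 30 mm tall with its hub; point 13 mm above the bench at its centre.
- brush_mid (a point): Bystander: hand brush lying flat, 180 mm long, under 40 mm tall; point near its middle, x along its length.
- tin_mid (a point): Bystander: plain steel tin, 80 mm across, 90 mm tall, standing; point half-way up.

How it is judged:
By the outcome, as a careful person would: the job done as asked, in the order asked, and still so for the second after the job is handed in, with the robot touching nothing.
It also fails if it takes over 64 s, if anything falls off the work surface, if the arm or the gripper's body presses on something with over 40 N, if the wrist force passes 120 N, or if a joint passes its speed limit or range.

## Robot

A 6-joint arm with a two-finger parallel gripper is mounted at the origin on the work surface. World frame = base frame: x ahead of the robot, y to its left, z up, the work surface at z = 0. Lengths are in m, angles in rad, forces in N, time in s.
With the tool pointing down it reaches from about 0.35 to 0.925 m from the base axis. Payload 6.4 kg.
Tool frame: the origin (TCP) lies between the finger pads; the fingertips stand arm.tip_extent ahead of it and the grasp point (between the pads) lies 11 mm behind it (arm.tip_extent is the distance from the TCP to the fingertips, in m); y points along the fingers, x is the direction in which the jaws open and shut, and the axes are right-handed (so a half turn about y gives the same grasp; the last joint's range is limited). The gripper opens to 85 mm and grips with 20 to 120 N. Pads are 22 mm wide; open, the fingers measure 114 mm over their backs; the gripper's body (76 mm by 85 mm) begins 54 mm behind the grasp point. The pads swing forward as they close: fully open they stand 13 mm farther back than shut.
Start: joints at [0.979, 0.245, 1.558, -0, 1.339, -0.174], TCP at [0.264, 0.594, 0.239] pointing down, gripper open.
Joint ranges: [-3.13, 3.13], [-1.02, 2.26], [0.13, 2.54], [-0.95, 4.09], [0.21, 2.88], [-2.74, 2.74]. Speed limits (rad/s): [2.57, 2.57, 3.14, 3.14, 3.14, 3.14].

## Interface

Orientations are given as a rotation vector (axis times angle).
In Python, from rig import arm, read_camera, camera_model gives the robot as it stands. The module is installed in compiled form; this text tells all that it offers.
- The arm moves only by the tool play_rows, never from a script. Its argument "steps" is text: rows parted by semicolons, each of 6 numbers parted by spaces: the shift along the tool's x, y, z in mm, then the turn, a rotation vector about the tool's x, y, z in rad. In form: x y z rx ry rz; .... A call has 1 to 5 rows; each row shifts and turns the pose as measured when the row begins, along the tool's axes as they then stand; what a row does not reach is not made up. A row lasts 1/10 s, in which the tool goes at most 50 mm and 8.59 degrees, less where a joint would pass 70% of its speed; a pose out of reach is approached as far as the arm can. A call with a gripper value outside its range is refused whole. "hand" is the closure, from 0 (fully open) to 1 (shut), set as the call begins (left out, the last holds). The fingers move at their own pace and stop on an object; "grip_force" is the grip in N (left out, the last holds). Time passes only in rows, so rows that do not move let the fingers close. It gives the time, the measured TCP pose, the force and the opening at its end, in the units of the state.
- arm.state(): the state, without advancing time (a new reading comes with each control period).
- read_camera(name): name is "scene" or "side" or "wrist"; returns (picture, depth): 384x512x3 uint8, red, green, blue; 384x512 float32, m along the optical axis (not along the pixel's ray), 0 where there is no reading.
- camera_model(name): a dict with "fx", "fy", "cx", "cy" (pixels), "rvec" (rotation vector, rad) and "tvec" (3), from world to camera coordinates, as OpenCV has them. Camera axes: x right, y down, z forward; pixel columns grow to the right and rows downward; lengths in m; the calibration is good to about 2 mm. A picture is of the moment at which its call begins: read the wrist's pose just before it. camera_model takes no time and is no camera call; for the wrist camera it gives the pose at the moment of the call.
- arm.finish_job(): hands the job in, once; it reports no verdict.
The state is a dict: "time": time; "qpos": joint angles; "qd": joint speeds; "effort": joint torques, N m; "position": TCP position; "tool_rot": TCP orientation; "ft_force": force on the tool from outside, world axes, zero at the start; "ft_torque": the same for the moment, N m; "opening": finger opening in m.
Only numpy, scipy, OpenCV 4.12 (cv2) and the standard library are available. Lean on these libraries where they do the work, as an engineer would, in place of code of your own. Each camera call takes 0.05 s, during which the arm holds its last target.

## Working session

There is one attempt and no reset: what is moved stays moved. The work goes in short steps, Python scripts to look and compute and a tool call to move; the robot and the scene stay as the last step left them, time stands still between calls to the robot, and variables do not carry over. Pictures are saved under pics/ and viewed, and the job is handed in when it is done.

Besides the shell and the picture viewer there is one more tool, called after "Emit:" as name(argument=value, ...) on one line, values as JSON. play_rows: Moves the arm, as the interface text tells. Its arguments: {"type":"object","properties":{"steps":{"type":"string"},"hand":{"type":"number"},"grip_force":{"type":"number"}},"required":["steps"]}

```bash
mkdir -p pics; ls; cat > h.py <<'E'
import numpy as np,cv2
from scipy.spatial.transform import Rotation as R
from rig import arm,read_camera,camera_model
def save(n,tag):
    im,d=read_camera(n); cv2.imwrite(f'pics/{tag}.png',im[:,:,::-1]); np.savez(f'pics/{tag}.npz',im=im,d=d,**{k:np.array(v) for k,v in camera_model(n).items()})
def load(tag): return np.load(f'pics/{tag}.npz')
def cloud(z):
    d=z['d'];v,u=np.mgrid[:384,:512]
    p=np.stack([(u-z['cx'])/z['fx']*d,(v-z['cy'])/z['fy']*d,d],-1)
    M=R.from_rotvec(z['rvec']).as_matrix()
    w=(p-z['tvec'])@M; w[d==0]=np.nan
    return w
E
python3 - <<'E'
from h import *
s=arm.state();print(s, arm.tip_extent)
for n in ['scene','side','wrist']:
    save(n,n+'0'); z=load(n+'0'); M=R.from_rotvec(z['rvec']).as_matrix(); print(n,-M.T@z['tvec'],M[2],z['fx'])
E
```

```text
pics
{'time': 0.0, 'qpos': array([ 9.78917165e-01,  2.45848903e-01,  1.55903954e+00, -7.13655662e-06,
        1.33868970e+00, -1.74097962e-01]), 'qd': array([ 1.06187139e-03,  3.13009999e-04, -1.50897194e-03,  2.78065954e-04,
        5.95105247e-04, -9.39422214e-05]), 'effort': array([-3.90852892e-04, -4.29501915e+01, -3.26128829e+01, -1.16945462e-04,
        5.33117505e-03, -1.72767324e-05]), 'position': array([0.26340892, 0.59363135, 0.23814431]), 'tool_rot': array([-1.37916079, -0.89479701,  0.89779644]), 'ft_force': array([ 0.43601275, -0.40601906, -0.07504153]), 'ft_torque': array([ 0.01790086, -0.0558008 ,  0.00018676]), 'opening': 0.08524645380904088} 0.008
scene [ 0.86426978 -0.47433345  1.09016725] [-0.26203312  0.45842706 -0.8492251 ] 470.01477052874657
side [ 0.26495221 -0.80972115  0.85713289] [ 0.28867327  0.73556287 -0.61287438] 398.88489916317354
wrist [0.20032578 0.62139944 0.37294939] [ 0.24335651 -0.10870857 -0.96382574] 327.73336132207424
```

View pics/scene0.png

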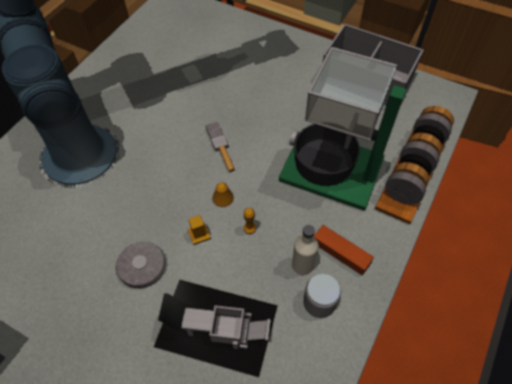

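View pics/side0.png

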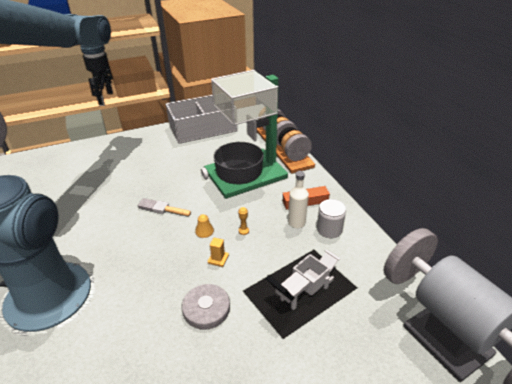

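View pics/wrist0.png

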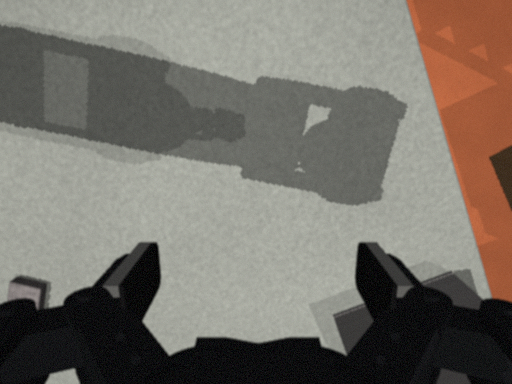

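```bash
python3 - <<'E'
from h import *
print(R.from_rotvec([-1.37916079, -0.89479701,  0.89779644]).as_matrix())
E
```

```text
[[ 4.05730899e-01 -1.10197736e-03 -9.13991916e-01]
 [ 9.13990486e-01 -1.65161080e-03  4.05732256e-01]
 [-1.95666667e-03 -9.99998029e-01  3.37087288e-04]]
```

```bash
python3 - <<'E'
from h import *
for t in ['scene0','side0']:
    z=load(t);w=cloud(z);im=z['im'];hsv=cv2.cvtColor(im,cv2.COLOR_RGB2HSV);H,S,V=cv2.split(hsv)
    print(t)
    def comp(m,name,amin=15):
        n,l,st,c=cv2.connectedComponentsWithStats(m.astype(np.uint8))
        for i in range(1,n):
            if st[i,4]<amin: continue
            p=w[l==i]; p=p[~np.isnan(p[:,0])]
            if len(p)<5: continue
            zt=np.percentile(p[:,2],97); top=p[p[:,2]>zt-.01]
            print(name,c[i].round(0),st[i,4],'z',np.percentile(p[:,2],[2,50,98]).round(3),'med',np.median(p,0).round(3),'topmid',((top.max(0)+top.min(0))/2).round(3),'bb',np.percentile(p,2,axis=0).round(3),np.percentile(p,98,axis=0).round(3))
    comp((H>12)&(H<28)&(S>150)&(V>60)&(w[...,2]>.0)&(w[...,2]<.12),'brass')
    comp((H>40)&(H<85)&(S>120)&(w[...,2]<.035),'green')
    comp((H>40)&(H<85)&(S>120)&(w[...,2]>.035),'greenpost')
    comp((V<45)&(w[...,2]<.02),'black',300)
E
```

```text
scene0
brass [440. 112.] 159 z [0.097 0.114 0.119] med [0.872 0.537 0.114] topmid [0.869 0.538 0.115] bb [0.835 0.526 0.097] [0.909 0.547 0.119]
brass [427. 140.] 261 z [0.036 0.111 0.12 ] med [0.873 0.429 0.111] topmid [0.871 0.428 0.115] bb [0.829 0.416 0.036] [0.913 0.492 0.12 ]
brass [226. 158.] 112 z [0.015 0.019 0.024] med [0.394 0.178 0.019] topmid [0.392 0.183 0.019] bb [0.361 0.153 0.015] [0.424 0.208 0.024]
brass [413. 170.] 302 z [0.075 0.111 0.119] med [0.871 0.318 0.111] topmid [0.868 0.317 0.115] bb [0.829 0.306 0.075] [0.913 0.347 0.119]
brass [222. 195.] 326 z [0.008 0.034 0.066] med [0.455 0.057 0.034] topmid [0.448 0.068 0.063] bb [0.432 0.043 0.008] [0.471 0.08  0.066]
brass [396. 208.] 577 z [0.016 0.021 0.025] med [0.872 0.251 0.021] topmid [0.871 0.259 0.021] bb [0.825 0.229 0.016] [0.917 0.278 0.025]
brass [249. 214.] 90 z [0.08  0.091 0.096] med [0.559 0.016 0.091] topmid [0.558 0.018 0.092] bb [0.548 0.006 0.08 ] [0.569 0.03  0.096]
brass [198. 230.] 321 z [0.009 0.042 0.076] med [ 0.454 -0.063  0.042] topmid [ 0.45  -0.059  0.071] bb [ 0.427 -0.083  0.009] [
[... 1938 characters left out ...]
 [0.005 0.027 0.063] med [0.439 0.052 0.027] topmid [0.442 0.06  0.06 ] bb [0.418 0.041 0.005] [0.463 0.066 0.063]
brass [218. 255.] 284 z [0.007 0.029 0.071] med [ 0.442 -0.071  0.029] topmid [ 0.446 -0.07   0.067] bb [ 0.423 -0.086  0.007] [ 0.47  -0.058  0.071]
greenpost [273. 120.] 28 z [0.182 0.201 0.217] med [0.772 0.288 0.201] topmid [0.77  0.289 0.212] bb [0.756 0.284 0.182] [0.782 0.292 0.217]
greenpost [274. 151.] 17 z [0.051 0.075 0.103] med [0.776 0.289 0.075] topmid [0.776 0.29  0.099] bb [0.772 0.286 0.051] [0.779 0.292 0.103]
black [296. 303.] 2399 z [-0.     0.003  0.006] med [ 0.555 -0.28   0.003] topmid [ 0.611 -0.261  0.003] bb [ 0.487 -0.336 -0.   ] [ 0.734 -0.187  0.006]
```

```bash
python3 - <<'E'
from h import *
for t,(x0,y0,x1,y1) in {'scene0':(140,270,300,384),'side0':(235,230,365,340)}.items():
    z=load(t); c=z['im'][y0:y1,x0:x1,::-1]; cv2.imwrite(f'pics/crop_{t}.png',cv2.resize(c,None,fx=5,fy=5,interpolation=cv2.INTER_CUBIC)[:600,:800])
E
```

```text
(no output)
```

View pics/crop_scene0.png

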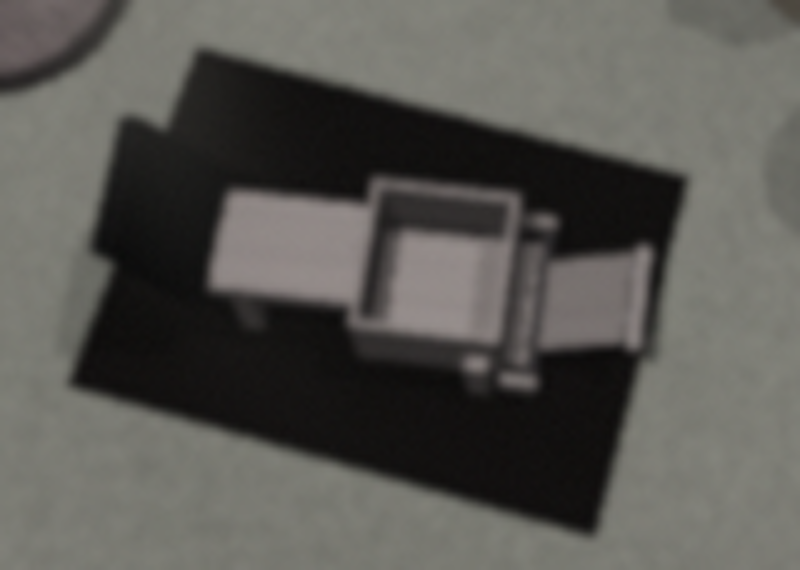

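View pics/crop_side0.png

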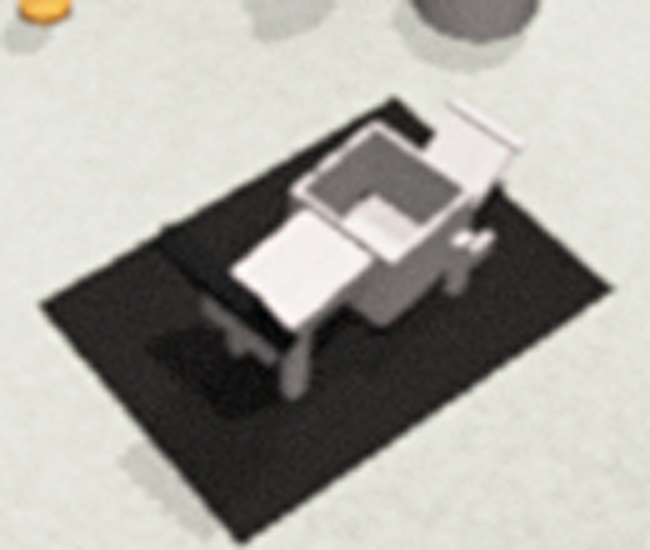

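```bash
python3 - <<'E'
from h import *
def rect(p,n):
    p=p[~np.isnan(p[:,0])]
    c,sz,a=cv2.minAreaRect((p[:,:2]*1000).astype(np.float32)); print(n,np.round(c,1),np.round(sz,1),round(a,2),len(p))
for t in ['scene0','side0']:
    z=load(t);w=cloud(z);im=z['im'];H,S,V=cv2.split(cv2.cvtColor(im,cv2.COLOR_RGB2HSV))
    x,y,zz=w[...,0],w[...,1],w[...,2]
    reg=(x>.45)&(x<.8)&(y>-.4)&(y<-.1)
    rect(w[reg&(V<45)&(zz<.012)],t+' mat')
    m=reg&(zz>.03)&(zz<.14)&(x<.76)
    p=w[m]; rect(p,t+' cup all'); print(np.percentile(p,[1,99],axis=0).round(3))
    for lo,hi in [(.03,.045),(.045,.058),(.058,.066),(.066,.076),(.076,.09),(.09,.11),(.11,.13)]:
        q=p[(p[:,2]>lo)&(p[:,2]<hi)]
        if len(q)>5: rect(q,f'  {lo}-{hi}')
    st=(x>.5)&(x<.82)&(y>.15)&(y<.45)
    g=(H>40)&(H<85)&(S>120)
    rect(w[st&g&(zz<.032)&(zz>.018)],t+' base')
    rect(w[st&g&(zz>.06)],t+' post')
    hd=w[st&(zz>.255)&(zz<.36)&~g]; rect(hd,t+' hood')
    rect(w[st&(zz>.088)&(zz<.1)&~g],t+' bowl rim'); 
    rect(w[st&(zz>.12)&(zz<.25)&~g],t+' stop?')
E
```

```text
scene0 mat [ 613.9 -238.8] [248.7 168.1] 13.07 4446
scene0 cup all [ 623.9 -247.2] [233.3  73. ] 20.67 2159
[[ 0.514 -0.31   0.031]
 [ 0.731 -0.191  0.129]]
  0.03-0.045 [ 644.  -237.5] [171.8  71. ] 13.93 322
  0.045-0.058 [ 643.8 -237.7] [190.  68.] 17.75 268
  0.058-0.066 [ 613.6 -249.2] [131.9  65.8] 21.49 520
  0.066-0.076 [ 608.6 -250.1] [142.7  67.1] 21.07 421
  0.076-0.09 [ 546.6 -276.7] [17.3 59.4] 11.8 133
  0.09-0.11 [ 540.5 -279.1] [19.3 60. ] 15.94 186
  0.11-0.13 [ 525.5 -284. ] [21.8 60.5] 22.15 296
scene0 base [668.5 290.4] [243.5 190.4] 5.84 1894
scene0 post [679.1 275.7] [222.7  37.7] 15.21 1008
scene0 hood [691.  294.7] [193.1 160. ] 5.22 5821
scene0 bowl rim [642.7 280.5] [174.3 155.7] 1.87 377
scene0 stop? [740.3 289.2] [96.  46.9] 2.11 208
side0 mat [ 611.  -240.9] [245.  167.4] 13.27 2630
side0 cup all [ 620.9 -247.4] [232.1  74.4] 21.57 1478
[[ 0.508 -0.312  0.031]
 [ 0.728 -0.19   0.128]]
  0.03-0.045 [ 641.7 -237.3] [175.1  72.6] 13.18 324
  0.045-0.058 [ 633.7 -241. ] [203.4  66.3] 22.14 291
  0.058-0.066 [ 606.9 -251.1] [146.7  67. ] 22.77 480
  0.066-0.076 [ 603.4 -251. ] [148.   67.7] 21.94 176
  0.076-0.09 [ 534.6 -287.4] [12.9 51. ] 36.87 23
  0.09-0.11 [ 527.4 -290. ] [17.9 51.2] 38.37 33
  0.11-0.13 [ 518.  -286.6] [16.1 60.8] 27.81 150
side0 base [660.  285.9] [242.9 178.9] 5.33 55
side0 post [761.9 294. ] [22.6 38.5] 56.7 114
side0 hood [687.5 294.4] [195.3 161.6] 5.45 2839
side0 bowl rim [671.3 305.6] [246.9 177.8] 23.39 265
side0 stop? [734.4 299.6] [101.   64.3] 5.85 482
```

```bash
cat >> h.py <<'E'
def ray(z,u,v):
    M=R.from_rotvec(z['rvec']).as_matrix()
    d=M.T@np.array([(u-z['cx'])/z['fx'],(v-z['cy'])/z['fy'],1.]); return -M.T@z['tvec'],d/np.linalg.norm(d)
def tri(*rs):
    A=np.zeros((3,3));b=np.zeros(3)
    for o,d in rs:
        P=np.eye(3)-np.outer(d,d);A+=P;b+=P@o
    x=np.linalg.solve(A,b); return x,[np.linalg.norm((np.eye(3)-np.outer(d,d))@(x-o)) for o,d in rs]
def onz(r,h): o,d=r; return o+d*(h-o[2])/d[2]
E
python3 - <<'E'
from h import *
a=load('scene0');b=load('side0')
c=[]
for z,t in((a,'scene'),(b,'side')):
    w=cloud(z);H,S,V=cv2.split(cv2.cvtColor(z['im'],cv2.COLOR_RGB2HSV))
    m=((H>10)&(H<30)&(S>130)&(V>50)&(w[...,2]>.068)&(abs(w[...,0]-.555)<.04)&(abs(w[...,1]-.014)<.04))
    v,u=np.nonzero(m);print(t,u.min(),u.max(),v.min(),v.max(),len(u)); c.append(((u.min()+u.max())/2,(v.min()+v.max())/2))
    # full silhouette
    m=((H>10)&(H<30)&(S>130)&(V>50)&(abs(w[...,0]-.555)<.04)&(abs(w[...,1]-.014)<.04))
    v,u=np.nonzero(m);print(' full',u.min(),u.max(),v.min(),v.max())
x,e=tri(ray(a,*c[0]),ray(b,*c[1]));print('finial head',x,e)
# bowl rim circle via depth points ~ z .095
P=[]
for z in(a,b):
    w=cloud(z);H,S,V=cv2.split(cv2.cvtColor(z['im'],cv2.COLOR_RGB2HSV));x,y,zz=w[...,0],w[...,1],w[...,2]
    q=w[(x>.5)&(x<.76)&(y>.17)&(y<.42)&(zz>.09)&(zz<.099)&~((H>40)&(H<85)&(S>120))]
    from scipy.optimize import least_squares
    f=least_squares(lambda p:np.hypot(q[:,0]-p[0],q[:,1]-p[1])-p[2],[.645,.288,.085],loss='soft_l1',f_scale=.003)
    print('bowl',f.x,len(q),np.abs(f.fun).mean())
E
```

```text
scene 244 253 208 221 108
 full 244 255 208 233
side 239 246 208 218 73
 full 239 248 208 234
finial head [0.55436017 0.02380857 0.07104113] [np.float64(0.0001316254895849715), np.float64(0.00013162548958493584)]
bowl [0.64296165 0.28977803 0.08464617] 320 0.001498921412135687
bowl [0.6387775  0.28977823 0.08496792] 217 0.0030184486720608947
```

```bash
python3 - <<'E'
from h import *
for t,(x0,y0,x1,y1) in {'scene0':(270,20,430,210),'side0':(190,60,320,200)}.items():
    z=load(t); c=z['im'][y0:y1,x0:x1,::-1]; cv2.imwrite(f'pics/st_{t}.png',cv2.resize(c,None,fx=3,fy=3,interpolation=cv2.INTER_CUBIC)[:600,:800])
E
```

```text
(no output)
```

View pics/st_scene0.png

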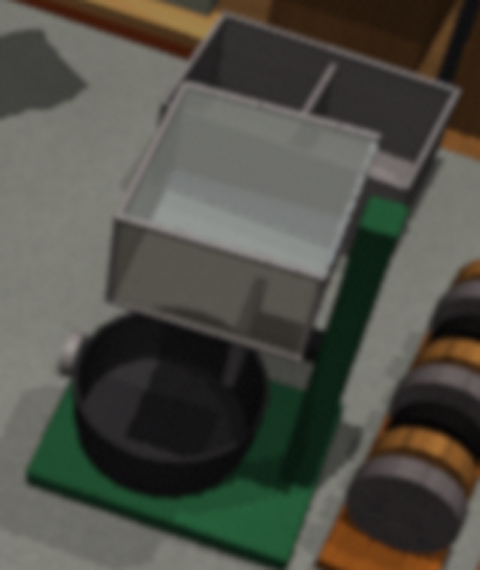

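View pics/st_side0.png

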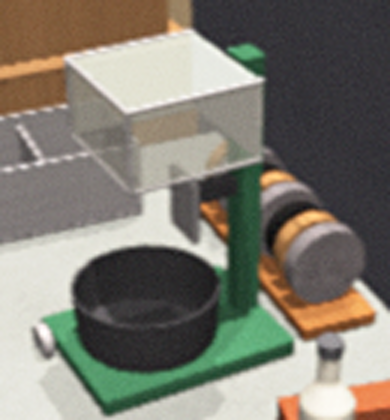

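```bash
cat >> h.py <<'E'
def toolR(yaw,tilt=0):
    # tool x level along yaw (deg), tool y down; tilt: fingers lean towards +yaw
    y,t=np.radians(yaw),np.radians(tilt); h=np.array([np.cos(y),np.sin(y),0]);k=np.array([0,0,1.])
    X=np.cos(t)*h+np.sin(t)*k; Y=np.sin(t)*h-np.cos(t)*k
    return np.stack([X,Y,np.cross(X,Y)],1)
def plan(pos,Rt,step=45.,ang=.14,nmin=1,dec=0):
    s=arm.state();p=np.array(s['position']);r=R.from_rotvec(s['tool_rot']);T=R.from_matrix(Rt);pos=np.array(pos)
    dr=(r.inv()*T).as_rotvec();d=np.linalg.norm(pos-p)*1000
    n=max(nmin,int(np.ceil(d/step)),int(np.ceil(np.linalg.norm(dr)/ang)))
    print('t',round(s['time'],2),'pos',p.round(4),'err mm',((pos-p)*1000).round(1),'rot',dr.round(3),'n',n,'F',s['ft_force'].round(1),'op',round(s['opening'],4))
    rows=[]
    for i in range(n):
        ri=r*R.from_rotvec(dr*i/n); q=ri.inv().apply((pos-p)/n*1000)
        rows.append(' '.join(f'{v:.{dec}f}' for v in q)+' '+' '.join(f'{v:.3f}' for v in dr/n))
    for i in range(0,n,5): print('; '.join(rows[i:i+5]))
E
python3 - <<'E'
from h import *
plan([.554,.02,.24],toolR(21))
E
```

```text
t 0.15 pos [0.2635 0.5937 0.2384] err mm [ 290.5 -573.7    1.6] rot [ 0.     0.786 -0.002] n 15 F [-0.4 -0.3 -0.3] op 0.085
-27 -0 -33 0.000 0.052 -0.000; -25 -0 -35 0.000 0.052 -0.000; -23 -0 -36 0.000 0.052 -0.000; -22 -0 -37 0.000 0.052 -0.000; -20 -0 -38 0.000 0.052 -0.000
-18 -0 -39 0.000 0.052 -0.000; -15 -0 -40 0.000 0.052 -0.000; -13 -0 -41 0.000 0.052 -0.000; -11 -0 -41 0.000 0.052 -0.000; -9 -0 -42 0.000 0.052 -0.000
-7 -0 -42 0.000 0.052 -0.000; -5 -0 -43 0.000 0.052 -0.000; -2 -0 -43 0.000 0.052 -0.000; -0 -0 -43 0.000 0.052 -0.000; 2 -0 -43 0.000 0.052 -0.000
```

Emit:
play_rows(steps="-27 0 -33 0 0.052 0; -25 0 -35 0 0.052 0; -23 0 -36 0 0.052 0; -22 0 -37 0 0.052 0; -20 0 -38 0 0.052 0", hand=0, grip_force=40)

```text
time: 0.65
position: [0.3598, 0.3993, 0.2361]
tool_rot: [-1.457, -0.694, 0.7]
ft_force: [0.2, 0.4, 0.1]
opening: 0.0855
```

Emit:
play_rows(steps="-18 0 -39 0 0.052 0; -15 0 -40 0 0.052 0; -13 0 -41 0 0.052 0; -11 0 -41 0 0.052 0; -9 0 -42 0 0.052 0")

```text
time: 1.15
position: [0.4582, 0.1999, 0.2354]
tool_rot: [-1.517, -0.484, 0.49]
ft_force: [0.9, -0.1, 0.5]
opening: 0.0855
```

Emit:
play_rows(steps="-7 0 -42 0 0.052 0; -5 0 -43 0 0.052 0; -2 0 -43 0 0.052 0; 0 0 -43 0 0.052 0; 2 0 -43 0 0.052 0")

```text
time: 1.65
position: [0.5547, -0.0017, 0.2349]
tool_rot: [-1.555, -0.272, 0.278]
ft_force: [-0.2, 1.2, 1.1]
opening: 0.0852
```

```bash
python3 - <<'E'
from h import *
plan([.554,.02,.24],toolR(21))
E
```

```text
t 1.65 pos [ 0.5547 -0.0017  0.2349] err mm [-0.7 21.7  5.1] rot [ 0.001 -0.016 -0.004] n 1 F [-0.2  1.2  1.1] op 0.0852
7 -5 21 0.001 -0.016 -0.004
```

Emit:
play_rows(steps="4 -3 12 0 -0.01 0; 2 -1 5 0 0 0; 0 0 0 0 0 0; 0 0 0 0 0 0")

```text
time: 2.05
position: [0.5553, 0.0125, 0.2378]
tool_rot: [-1.555, -0.273, 0.282]
ft_force: [-0.3, 0.0, 0.1]
opening: 0.0854
```

```bash
python3 - <<'E'
from h import *
save('wrist','w1');plan([.554,.02,.24],toolR(21))
E
```

```text
t 2.1 pos [0.5553 0.0126 0.2378] err mm [-1.3  7.4  2.2] rot [ 0.001 -0.013 -0.006] n 1 F [-0.3 -0.   0. ] op 0.0853
1 -2 7 0.001 -0.013 -0.006
```

View pics/w1.png

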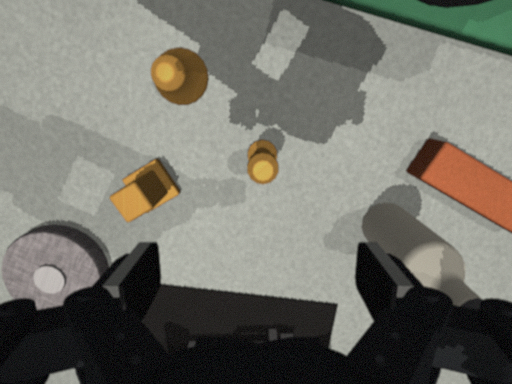

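```bash
python3 - <<'E'
from h import *
z=load('w1');w=cloud(z);H,S,V=cv2.split(cv2.cvtColor(z['im'],cv2.COLOR_RGB2HSV))
m=((H>10)&(H<30)&(S>130)&(V>50));m[:, :240]=0;m[:,290:]=0;m[:130]=0;m[200:]=0
for lo,hi in [(-.01,.02),(.02,.06),(.06,.08),(.08,.1)]:
    q=w[m&(w[...,2]>lo)&(w[...,2]<hi)]; 
    if len(q): print(lo,len(q),((q.min(0)+q.max(0))/2).round(4),(q.max(0)-q.min(0)).round(4))
hm=(m&(w[...,2]>.068)).astype(np.uint8);v,u=np.nonzero(hm);print(u.min(),u.max(),v.min(),v.max())
print('head at .077 by ray',onz(ray(z,(u.min()+u.max())/2,(v.min()+v.max())/2),.080))
for p,h in(((262,170),.092),((262,150),.0)): print(onz(ray(z,*p),h))
# bottle in scene0
for t in('scene0','side0'):
    W=cloud(load(t));q=W[(W[...,0]>.6)&(W[...,0]<.8)&(W[...,1]>-.15)&(W[...,1]<.1)&(W[...,2]>.05)&(W[...,2]<.25)]
    q1=q[q[:,2]>.155]; print('bottle',np.median(q1,0),len(q1),q1.min(0),q1.max(0))
E
```

```text
-0.01 231 [0.5535 0.0259 0.0138] [0.0301 0.0248 0.0121]
0.02 24 [0.552  0.0284 0.0251] [0.0141 0.0066 0.0102]
0.06 52 [0.551  0.0304 0.0705] [0.0216 0.0118 0.0183]
0.08 731 [0.5537 0.0228 0.0869] [0.0268 0.0271 0.0137]
248 277 150 182
head at .077 by ray [0.55374582 0.02322102 0.08      ]
[0.55365284 0.02193587 0.092     ]
[0.55289944 0.02579611 0.        ]
bottle [ 0.72375533 -0.01272218  0.18901004] 170 [ 0.70983951 -0.02044728  0.15635807] [0.73587675 0.00457389 0.19483153]
bottle [ 0.71530034 -0.01400908  0.18180203] 115 [ 0.70561048 -0.02065033  0.15501648] [0.73320015 0.00563256 0.19244393]
```

```bash
python3 - <<'E'
from h import *
plan([.5537,.0228,.10],toolR(21))
E
```

```text
t 2.1 pos [0.5553 0.0126 0.2378] err mm [  -1.6   10.2 -137.8] rot [ 0.001 -0.013 -0.006] n 4 F [-0.3 -0.   0. ] op 0.0853
1 34 3 0.000 -0.003 -0.002; 1 34 3 0.000 -0.003 -0.002; 1 34 3 0.000 -0.003 -0.002; 1 34 3 0.000 -0.003 -0.002
```

Emit:
play_rows(steps="1 34 3 0 -0.003 -0.002; 1 34 3 0 -0.003 -0.002; 1 30 3 0 -0.003 -0.002; 0 10 2 0 -0.003 0; 0 0 0 0 0 0")

```text
time: 2.6
position: [0.5544, 0.0271, 0.129]
tool_rot: [-1.554, -0.296, 0.288]
ft_force: [-1.5, 0.3, 0.8]
opening: 0.0856
```

```bash
python3 - <<'E'
from h import *
plan([.5537,.0228,.065],toolR(21))
E
```

```text
t 2.6 pos [0.5544 0.0271 0.129 ] err mm [ -0.7  -4.3 -64. ] rot [0.004 0.006 0.005] n 2 F [-1.5  0.3  0.8] op 0.0856
-1 32 -2 0.002 0.003 0.002; -1 32 -2 0.002 0.003 0.002
```

Emit:
play_rows(steps="0 25 -2 0.002 0.003 0.002; 0 22 -2 0.002 0.003 0.002; 0 10 0 0 0 0; 0 3 0 0 0 0; 0 0 0 0 0 0")

```text
time: 3.1
position: [0.5617, 0.0235, 0.0755]
tool_rot: [-1.556, -0.299, 0.279]
ft_force: [-0.5, -0.2, -0.0]
opening: 0.0852
```

```bash
python3 - <<'E'
from h import *
plan([.5537,.0228,.065],toolR(21));save('wrist','w2')
E
```

```text
t 3.1 pos [0.5617 0.0235 0.0755] err mm [ -8.   -0.7 -10.5] rot [0.007 0.002 0.012] n 1 F [-0.5 -0.2 -0. ] op 0.0852
-8 10 2 0.007 0.002 0.012
```

View pics/w2.png

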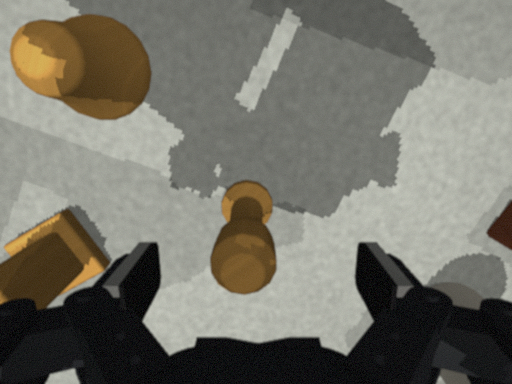

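Emit:
play_rows(steps="-5 6 1 0.004 0 0.006; -2 4 1 0.003 0 0.006; 0 0 0 0 0 0; 0 0 0 0 0 0")

```text
time: 3.55
position: [0.5559, 0.0226, 0.0679]
tool_rot: [-1.553, -0.293, 0.286]
ft_force: [-0.6, -1.4, -0.5]
opening: 0.0856
```

```bash
python3 - <<'E'
from h import *
plan([.5537,.0228,.065],toolR(21))
E
```

```text
t 3.55 pos [0.5559 0.0226 0.0679] err mm [-2.2  0.2 -2.9] rot [0.002 0.002 0.004] n 1 F [-0.6 -1.4 -0.5] op 0.0856
-2 3 1 0.002 0.002 0.004
```

Emit:
play_rows(steps="-2 3 1 0.002 0.002 0.004; 0 0 0 0 0 0")

```text
time: 3.75
position: [0.5537, 0.0227, 0.0649]
tool_rot: [-1.552, -0.287, 0.288]
ft_force: [0.7, -0.1, -0.2]
opening: 0.0857
```

Emit:
play_rows(steps="0 0 0 0 0 0; 0 0 0 0 0 0; 0 0 0 0 0 0; 0 0 0 0 0 0; 0 0 0 0 0 0", hand=1, grip_force=40)

```text
time: 4.25
position: [0.554, 0.0228, 0.0651]
tool_rot: [-1.552, -0.288, 0.288]
ft_force: [0.9, 0.2, -0.1]
opening: 0.0277
```

Emit:
play_rows(steps="0 0 0 0 0 0; 0 0 0 0 0 0; 0 0 0 0 0 0")

```text
time: 4.55
position: [0.554, 0.0228, 0.0651]
tool_rot: [-1.552, -0.288, 0.288]
ft_force: [-0.0, 0.1, -0.7]
opening: 0.0273
```

Emit:
play_rows(steps="0 -20 0 0 0 0; 0 -35 0 0 0 0; 0 -40 0 0 0 0; 0 -40 0 0 0 0; 0 -30 0 0 0 0")

```text
time: 5.05
position: [0.5488, 0.0234, 0.2274]
tool_rot: [-1.546, -0.274, 0.301]
ft_force: [0.1, -0.5, -1.6]
opening: 0.0273
```

```bash
python3 - <<'E'
from h import *
plan([.635,-.20,.25],toolR(21))
E
```

```text
t 5.05 pos [0.5488 0.0234 0.2274] err mm [  86.2 -223.4   22.6] rot [-0.009  0.    -0.016] n 6 F [ 0.1 -0.5 -1.6] op 0.0273
-0 -4 -40 -0.002 0.000 -0.003; 0 -4 -40 -0.002 0.000 -0.003; 0 -4 -40 -0.002 0.000 -0.003; 0 -4 -40 -0.002 0.000 -0.003; 0 -4 -40 -0.002 0.000 -0.003
0 -4 -40 -0.002 0.000 -0.003
```

Emit:
play_rows(steps="0 -4 -40 -0.002 0 -0.003; 0 -4 -40 -0.002 0 -0.003; 0 -4 -40 -0.002 0 -0.003; 0 -4 -40 -0.002 0 -0.003; 0 -4 -35 -0.002 0 -0.003")

```text
time: 5.55
position: [0.6223, -0.1603, 0.2535]
tool_rot: [-1.554, -0.301, 0.288]
ft_force: [0.1, -0.1, -1.3]
opening: 0.0272
```

Emit:
play_rows(steps="0 -2 -10 0 0 0; 0 0 0 0 0 0; 0 0 0 0 0 0")

```text
time: 5.85
position: [0.6259, -0.1732, 0.2544]
tool_rot: [-1.554, -0.296, 0.285]
ft_force: [0.3, 0.4, -1.0]
opening: 0.0272
```

```bash
python3 - <<'E'
from h import *
save('wrist','w3');plan([.635,-.20,.25],toolR(21))
E
```

```text
t 5.9 pos [ 0.6258 -0.1729  0.2542] err mm [  9.2 -27.1  -4.2] rot [0.004 0.004 0.006] n 1 F [-0.5  0.2 -1.3] op 0.0269
-1 4 -29 0.004 0.004 0.006
```

View pics/w3.png

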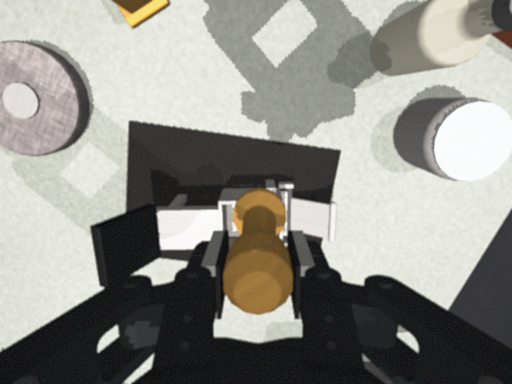

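```bash
python3 - <<'E'
from h import *
a=load('scene0');b=load('side0');w=load('w3')
f=lambda p,o:(p[0]/5-.4+o[0],p[1]/5-.4+o[1])
S={'A':(370,178),'B':(524,190),'C':(505,345),'D':(347,328)};T={'A':(292,188),'B':(375,122),'C':(475,188),'D':(390,262)}
P={}
for k in S:
    ra,rb=ray(a,*f(S[k],(140,270))),ray(b,*f(T[k],(235,230)))
    x,e=tri(ra,rb);P[k]=x;print(k,x.round(4),round(e[0],4),onz(ra,.069).round(4),onz(rb,.069).round(4))
c=sum(P.values())/4;print(c)
for p,q in('AB','DC'): d=P[q]-P[p];print(np.degrees(np.arctan2(d[1],d[0])),np.linalg.norm(d))
for p,q in('DA','CB'): d=P[q]-P[p];print(np.degrees(np.arctan2(d[1],d[0]))-90,np.linalg.norm(d))
# wrist: tab tip corners, grip top corners
W=cloud(w)
for n,p in {'tabtip':(333,221),'tab tip top':(334,203),'tab bottom':(332,240),'grip top near':(100,285),'grip top far':(93,226),'grip lo far':(154,205)}.items(): print(n,W[p[1],p[0]].round(4))
E
```

```text
A [ 0.5998 -0.2174  0.0692] 0.0003 [ 0.5995 -0.2171  0.069 ] [ 0.6    -0.2176  0.069 ]
B [ 0.6627 -0.1884  0.0631] 0.0013 [ 0.663 -0.189  0.069] [ 0.6602 -0.1943  0.069 ]
C [ 0.6884 -0.251   0.0642] 0.0008 [ 0.6897 -0.2528  0.069 ] [ 0.6855 -0.2536  0.069 ]
D [ 0.6247 -0.2778  0.0668] 0.0011 [ 0.6259 -0.2792  0.069 ] [ 0.6232 -0.2782  0.069 ]
[ 0.64387871 -0.2336792   0.06581959]
24.745320687529883 0.06950602469338868
22.782072742030294 0.06919349277603405
22.404414039235704 0.0653648290987241
22.366337271944857 0.0677039792790426
tabtip [ 0.7253 -0.1995  0.0506]
tab tip top [ 0.7178 -0.1803  0.0497]
tab bottom [ 0.7335 -0.2203  0.0511]
grip top near [ 0.5263 -0.3123  0.1248]
grip top far [ 0.5068 -0.2586  0.1245]
grip lo far [ 0.54   -0.2449  0.069 ]
```

```bash
python3 - <<'E'
from h import *
plan([.643,-.235,.16],toolR(22))
E
```

```text
t 5.9 pos [ 0.6258 -0.1729  0.2542] err mm [ 17.2 -62.1 -94.2] rot [ 0.004 -0.014  0.006] n 3 F [-0.5  0.2 -1.3] op 0.0269
-2 31 -21 0.001 -0.005 0.002; -2 31 -21 0.001 -0.005 0.002; -2 31 -21 0.001 -0.005 0.002
```

Emit:
play_rows(steps="-2 25 -21 0.001 -0.005 0.002; -2 30 -21 0.001 -0.005 0.002; -2 30 -15 0.001 -0.005 0.002; 0 0 0 0 0 0; 0 0 0 0 0 0")

```text
time: 6.4
position: [0.6423, -0.2214, 0.169]
tool_rot: [-1.548, -0.311, 0.309]
ft_force: [0.5, -0.4, -0.6]
opening: 0.0274
```

```bash
python3 - <<'E'
from h import *
plan([.643,-.235,.16],toolR(22)); plan([.643,-.235,.085],toolR(22),step=25);save('wrist','w4');save('scene','s4');save('side','d4')
for t,(x0,y0,x1,y1) in {'s4':(140,240,300,384),'d4':(235,190,365,340)}.items():
    z=load(t); c=z['im'][y0:y1,x0:x1,::-1]; cv2.imwrite(f'pics/c_{t}.png',cv2.resize(c,None,fx=4,fy=4,interpolation=cv2.INTER_CUBIC)[:600,:800])
E
```

```text
t 6.4 pos [ 0.6423 -0.2214  0.169 ] err mm [  0.7 -13.6  -9. ] rot [0.    0.011 0.001] n 1 F [ 0.5 -0.4 -0.6] op 0.0274
-5 9 -13 0.000 0.011 0.001
t 6.4 pos [ 0.6423 -0.2214  0.169 ] err mm [  0.7 -13.6 -84. ] rot [0.    0.011 0.001] n 4 F [ 0.5 -0.4 -0.6] op 0.0274
-1 21 -3 0.000 0.003 0.000; -1 21 -3 0.000 0.003 0.000; -1 21 -3 0.000 0.003 0.000; -1 21 -3 0.000 0.003 0.000
```

View pics/w4.png

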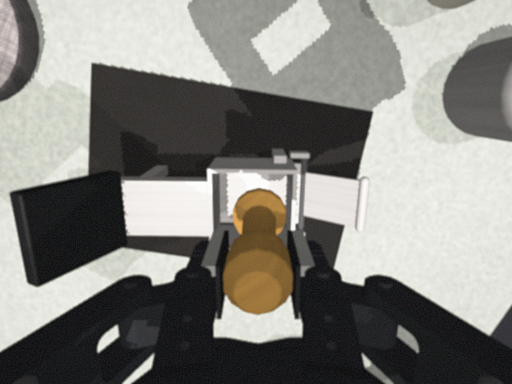

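View pics/c_d4.png

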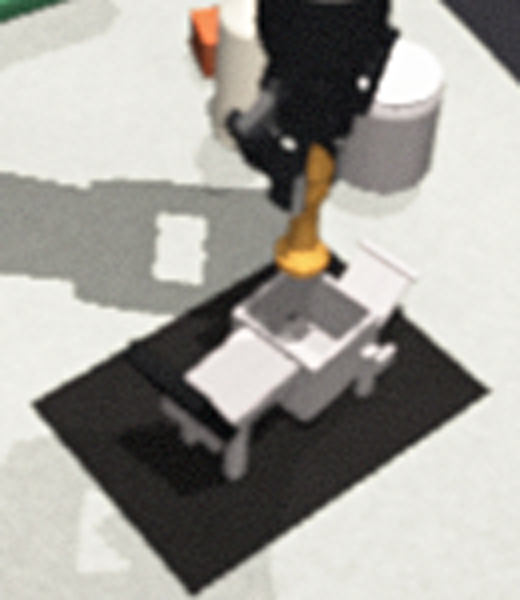

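View pics/c_s4.png

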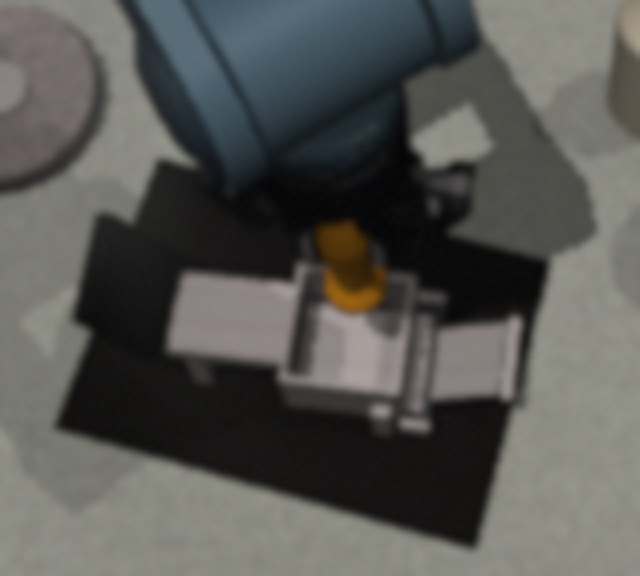

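Emit:
play_rows(steps="-2 5 -8 0 0.006 0; -2 4 -5 0 0.005 0; 0 10 0 0 0 0; 0 0 0 0 0 0; 0 0 0 0 0 0")

```text
time: 7.05
position: [0.6458, -0.2361, 0.154]
tool_rot: [-1.555, -0.308, 0.296]
ft_force: [0.4, -0.1, -0.7]
opening: 0.0275
```

```bash
python3 - <<'E'
from h import *
plan([.643,-.235,.085],toolR(22),step=25)
E
```

```text
t 7.05 pos [ 0.6458 -0.2361  0.154 ] err mm [ -2.8   1.1 -69. ] rot [0.007 0.001 0.007] n 3 F [ 0.4 -0.1 -0.7] op 0.0275
-1 23 1 0.002 0.000 0.002; -1 23 1 0.002 0.000 0.002; -1 23 1 0.002 0.000 0.002
```

Emit:
play_rows(steps="-1 15 1 0.003 0 0.003; -1 15 1 0.003 0 0.003; -1 12 0 0.002 0 0.002; -1 8 0 0 0 0; 0 0 0 0 0 0")

```text
time: 7.55
position: [0.6401, -0.235, 0.0977]
tool_rot: [-1.546, -0.298, 0.305]
ft_force: [-0.5, -0.0, -1.0]
opening: 0.027
```

```bash
python3 - <<'E'
from h import *
plan([.643,-.235,.084],toolR(22),step=25)
E
```

```text
t 7.55 pos [ 0.6401 -0.235   0.0977] err mm [  2.9   0.  -13.7] rot [-0.004  0.001 -0.004] n 1 F [-0.5 -0.  -1. ] op 0.027
3 14 -1 -0.004 0.001 -0.004
```

Emit:
play_rows(steps="2 5 -1 -0.002 0 -0.002; 1 4 0 -0.002 0 -0.002; 0 2 0 0 0 0; 0 0 0 0 0 0")

```text
time: 7.95
position: [0.644, -0.235, 0.0862]
tool_rot: [-1.55, -0.303, 0.301]
ft_force: [0.1, -0.9, -0.9]
opening: 0.0274
```

```bash
python3 - <<'E'
from h import *
plan([.643,-.235,.084],toolR(22),step=25)
E
```

```text
t 7.95 pos [ 0.644  -0.235   0.0862] err mm [-1.  -0.  -2.2] rot [0.001 0.001 0.001] n 1 F [ 0.1 -0.9 -0.9] op 0.0274
-1 2 0 0.001 0.001 0.001
```

Emit:
play_rows(steps="-1 2 0 0.001 0.001 0.001; 0 0 0 0 0 0; 0 0 0 0 0 0")

```text
time: 8.25
position: [0.6436, -0.2357, 0.0851]
tool_rot: [-1.551, -0.302, 0.3]
ft_force: [-0.3, -0.3, -1.2]
opening: 0.0274
```

```bash
python3 - <<'E'
from h import *
plan([.643,-.235,.083],toolR(22),step=25)
E
```

```text
t 8.25 pos [ 0.6436 -0.2357  0.0851] err mm [-0.6  0.7 -2.1] rot [ 0.001 -0.     0.001] n 1 F [-0.3 -0.3 -1.2] op 0.0274
-0 2 1 0.001 -0.000 0.001
```

Emit:
play_rows(steps="0 2 1 0 0 0; 0 0 0 0 0 0")

```text
time: 8.45
position: [0.6435, -0.2348, 0.0834]
tool_rot: [-1.551, -0.303, 0.299]
ft_force: [0.4, 0.2, -1.4]
opening: 0.0271
```

Emit:
play_rows(steps="0 0 0 0 0 0")

```text
time: 8.55
position: [0.6435, -0.2349, 0.0835]
tool_rot: [-1.551, -0.303, 0.299]
ft_force: [-0.8, -1.0, -0.9]
opening: 0.0273
```

Emit:
play_rows(steps="0 1 0 0 0 0; 0 0 0 0 0 0")

```text
time: 8.75
position: [0.6438, -0.2351, 0.0832]
tool_rot: [-1.552, -0.303, 0.299]
ft_force: [-0.2, -0.3, 1.4]
opening: 0.0274
```

Emit:
play_rows(steps="0 0 0 0 0 0; 0 0 0 0 0 0; 0 0 0 0 0 0; 0 0 0 0 0 0; 0 0 0 0 0 0", hand=0.3)

```text
time: 9.25
position: [0.6442, -0.2353, 0.0836]
tool_rot: [-1.553, -0.304, 0.298]
ft_force: [-0.4, -0.8, 0.3]
opening: 0.0598
```

```bash
python3 - <<'E'
from h import *
s=arm.state();print(s['position'],s['ft_force'],s['opening']);save('wrist','w5');save('side','d5')
z=load('d5'); c=z['im'][190:340,235:365,::-1]; cv2.imwrite('pics/c_d5.png',cv2.resize(c,None,fx=4,fy=4,interpolation=cv2.INTER_CUBIC)[:600,:800])
E
```

```text
[ 0.64417332 -0.23530107  0.08361542] [-0.41512255 -0.77812532  0.34501669] 0.05983922764127348
```

View pics/w5.png

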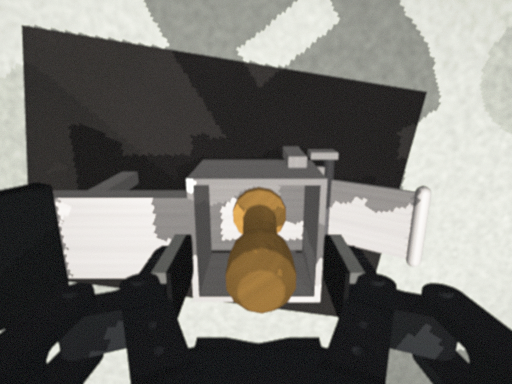

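View pics/c_d5.png

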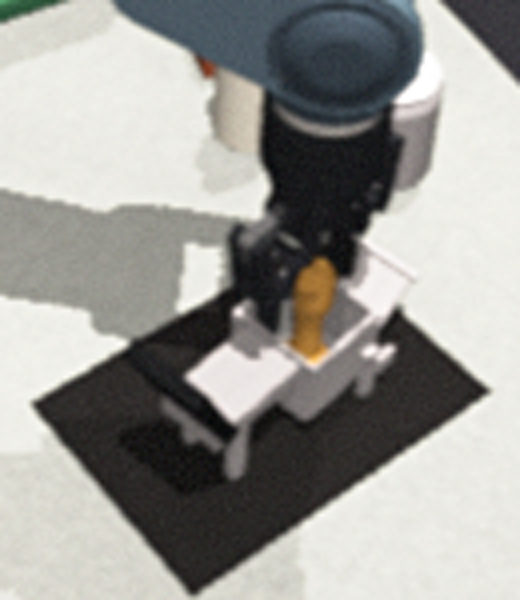

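Emit:
play_rows(steps="0 -15 0 0 0 0; 0 -25 0 0 0 0; 0 -35 0 0 0 0; 0 -40 0 0 0 0; 0 -20 0 0 0 0")

```text
time: 9.85
position: [0.6418, -0.234, 0.2224]
tool_rot: [-1.548, -0.299, 0.303]
ft_force: [0.6, 0.7, 0.7]
opening: 0.0598
```

```bash
python3 - <<'E'
from h import *
c=np.array([.6435,-.235,.003]);yaw=22.3;h=np.array([np.cos(np.radians(yaw)),np.sin(np.radians(yaw)),0])
g=c-.118*h+[0,0,.092];T=toolR(yaw,27);print(g, g+.011*T[:,1])
plan(g+.011*T[:,1]-.10*T[:,1],T)
E
```

```text
[ 0.53432525 -0.27977583  0.095     ] [ 0.53894565 -0.27788086  0.08519893]
t 9.85 pos [ 0.6418 -0.234   0.2224] err mm [-144.8  -61.1  -48.1] rot [-0.001 -0.006 -0.473] n 4 F [0.6 0.7 0.7] op 0.0598
-39 12 -1 -0.000 -0.001 -0.118; -40 7 -1 -0.000 -0.001 -0.118; -41 3 -1 -0.000 -0.001 -0.118; -41 -2 -0 -0.000 -0.001 -0.118
```

Emit:
play_rows(steps="-39 9 -1 0 -0.001 -0.118; -40 5 -1 0 -0.001 -0.118; -41 3 -1 0 -0.001 -0.118; -30 -2 0 0 -0.001 -0.118; 0 0 0 0 0 0", hand=0.3)

```text
time: 10.35
position: [0.5111, -0.2959, 0.1953]
tool_rot: [-1.44, -0.69, -0.085]
ft_force: [-0.3, -0.0, -0.3]
opening: 0.0599
```

```bash
python3 - <<'E'
from h import *
c=np.array([.6435,-.235,.003]);yaw=22.3;h=np.array([np.cos(np.radians(yaw)),np.sin(np.radians(yaw)),0])
g=c-.118*h+[0,0,.092];T=toolR(yaw,27)
plan(g+.011*T[:,1]-.10*T[:,1],T);save('wrist','w6')
E
```

```text
t 10.35 pos [ 0.5111 -0.2959  0.1953] err mm [-14.1   0.8 -21. ] rot [0.02  0.014 0.03 ] n 1 F [-0.3 -0.  -0.3] op 0.0599
-21 12 7 0.020 0.014 0.030
```

View pics/w6.png

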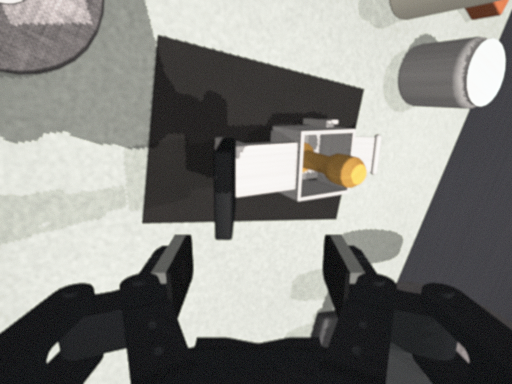

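```bash
python3 - <<'E'
from h import *
z=load('w6');w=cloud(z);x,y,zz=w[...,0],w[...,1],w[...,2];V=z['im'].max(2)
q=w[134:242,208:242].reshape(-1,3);v=V[134:242,208:242].reshape(-1);q=q[(q[:,2]>.065)&(v<70)]
print(len(q),np.percentile(q,[1,50,99],axis=0).round(4))
t=q[q[:,2]>.115];print('top',len(t),t.mean(0).round(4));print(cv2.minAreaRect((t[:,:2]*1000).astype(np.float32)))
# rim
m=(abs(zz-.069)<.004)&(x>.57)&(x<.72)&(V>120); print('rim',cv2.minAreaRect((w[m][:,:2]*1000).astype(np.float32)),m.sum(),np.median(zz[m]))
tt=(abs(zz-.05)<.006)&(x>.70)&(x<.76)&(V>120)&(y<-.15)&(y>-.25);print('tab',w[tt].mean(0).round(4),cv2.minAreaRect((w[tt][:,:2]*1000).astype(np.float32)))
E
```

```text
2049 [[ 0.5066 -0.3113  0.0737]
 [ 0.521  -0.279   0.1274]
 [ 0.5492 -0.2477  0.1307]]
top 1748 [ 0.52   -0.2823  0.1273]
((522.9844360351562, -284.03839111328125), (17.64845848083496, 59.074989318847656), 20.203771591186523)
rim ((674.7608642578125, -180.72006225585938), (294.5984191894531, 101.36613464355469), 55.6718864440918) 2769 0.06612530356109148
tab [ 0.7237 -0.2027  0.0493] ((723.818359375, -203.9060821533203), (14.523479461669922, 47.12751007080078), 21.186918258666992)
```

```bash
cat > g.py <<'E'
from h import *
c=np.array([.6428,-.2348,.003]);yaw=21.;h=np.array([np.cos(np.radians(yaw)),np.sin(np.radians(yaw)),0])
g=c-.118*h+[0,0,.092];T=toolR(yaw,27);G=g+.011*T[:,1]
E
python3 - <<'E'
from g import *
plan(G-.06*T[:,1],T,step=30)
E
```

```text
t 10.4 pos [ 0.5132 -0.2959  0.1974] err mm [ -1.4  10.9 -58.7] rot [0.012 0.037 0.03 ] n 2 F [ 0.  -0.5  0.3] op 0.0598
-13 26 6 0.006 0.018 0.015; -12 27 6 0.006 0.018 0.015
```

Emit:
play_rows(steps="-12 18 6 0.006 0.018 0.015; -7 16 5 0.006 0.018 0.013; 0 8 0 0 0 0; 0 0 0 0 0 0")

```text
time: 10.8
position: [0.5159, -0.284, 0.1509]
tool_rot: [-1.437, -0.644, -0.079]
ft_force: [0.2, 0.6, -0.3]
opening: 0.0599
```

```bash
python3 - <<'E'
from g import *
plan(G,T,step=20);save('wrist','w7')
E
```

```text
t 10.8 pos [ 0.5159 -0.284   0.1509] err mm [ 21.4   8.7 -65.7] rot [0.001 0.005 0.001] n 4 F [ 0.2  0.6 -0.3] op 0.0599
-2 17 0 0.000 0.001 0.000; -2 17 0 0.000 0.001 0.000; -2 17 0 0.000 0.001 0.000; -2 17 0 0.000 0.001 0.000
```

View pics/w7.png

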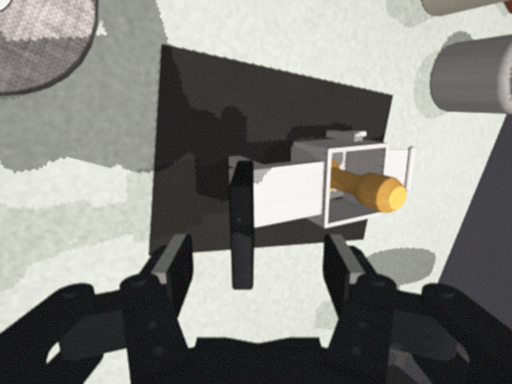

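Emit:
play_rows(steps="-3 14 0 0 0.001 0; -3 14 0 0 0.001 0; -2 14 0 0 0.001 0; 0 10 0 0 0 0; 0 0 0 0 0 0")

```text
time: 11.35
position: [0.5341, -0.2773, 0.0972]
tool_rot: [-1.437, -0.643, -0.08]
ft_force: [0.0, -0.9, -0.4]
opening: 0.06
```

```bash
python3 - <<'E'
from g import *
plan(G,T,step=20);save('wrist','w8')
E
```

```text
t 11.35 pos [ 0.5341 -0.2773  0.0972] err mm [  3.2   2.  -12. ] rot [0.001 0.005 0.001] n 1 F [ 0.  -0.9 -0.4] op 0.06
-2 12 1 0.001 0.005 0.001
```

View pics/w8.png

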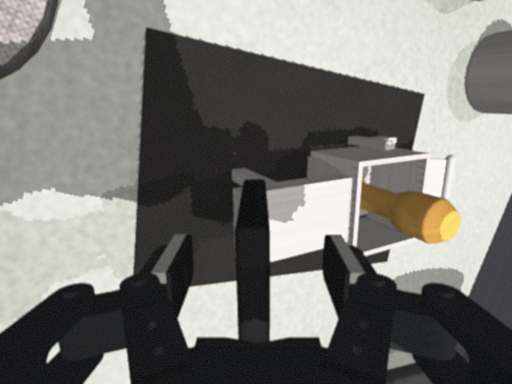

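Emit:
play_rows(steps="-1 8 1 0 0.003 0; -1 4 0 0 0.002 0; 0 0 0 0 0 0; 0 0 0 0 0 0")

```text
time: 11.8
position: [0.538, -0.2761, 0.0863]
tool_rot: [-1.438, -0.64, -0.085]
ft_force: [-0.1, -0.2, -0.3]
opening: 0.0598
```

```bash
python3 - <<'E'
from g import *
plan(G,T,step=20)
E
```

```text
t 11.8 pos [ 0.538  -0.2761  0.0863] err mm [-0.7  0.8 -1.1] rot [ 0.004 -0.     0.002] n 1 F [-0.1 -0.2 -0.3] op 0.0598
-1 1 1 0.004 -0.000 0.002
```

Emit:
play_rows(steps="0 0 0 0 0 0; 0 0 0 0 0 0; 0 0 0 0 0 0; 0 0 0 0 0 0; 0 0 0 0 0 0", hand=1, grip_force=100)

```text
time: 12.3
position: [0.538, -0.2768, 0.0871]
tool_rot: [-1.44, -0.641, -0.085]
ft_force: [0.2, 0.6, -0.9]
opening: 0.0106
```

Emit:
play_rows(steps="0 0 0 0 0 0; 0 0 0 0 0 0; 0 0 0 0 0 0")

```text
time: 12.6
position: [0.538, -0.2767, 0.0872]
tool_rot: [-1.44, -0.641, -0.086]
ft_force: [0.0, 0.2, -0.1]
opening: 0.0112
```

```bash
python3 - <<'E'
from g import *
plan(G,T,step=20);save('wrist','w9')
E
```

```text
t 12.6 pos [ 0.538  -0.2767  0.0872] err mm [-0.7  1.4 -2. ] rot [0.006 0.    0.002] n 1 F [ 0.   0.2 -0.1] op 0.0112
-1 2 2 0.006 0.000 0.002
```

View pics/w9.png

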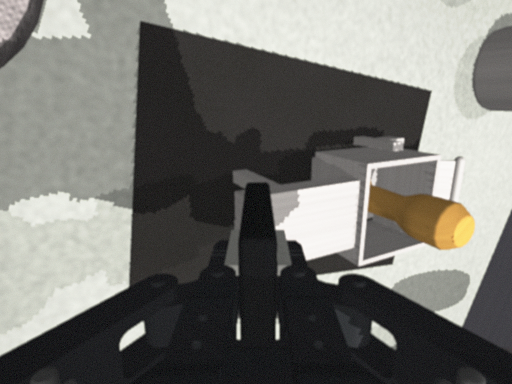

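```bash
python3 - <<'E'
from h import *
for t in('scene0','side0'):
    z=load(t);w=cloud(z);x,y,zz=w[...,0],w[...,1],w[...,2];H,S,V=cv2.split(cv2.cvtColor(z['im'],cv2.COLOR_RGB2HSV))
    g=(H>40)&(H<85)&(S>100)
    m=(zz>.13)&(zz<.225)&(x>.6)&(x<.78)&(y>.2)&(y<.4)&~g
    n,l,st,cc=cv2.connectedComponentsWithStats(m.astype(np.uint8))
    for i in range(1,n):
        if st[i,4]>15:
            p=w[l==i];print(t,cc[i].round(0),st[i,4],p.mean(0).round(4),cv2.minAreaRect((p[:,:2]*1000).astype(np.float32)),np.percentile(p[:,2],[2,98]).round(3))
    # front hood edge pts and base corners
    m=g&(zz<.035)&(zz>.015)&(x>.5)&(x<.83)&(y>.15)&(y<.42)
    c,_=cv2.findContours(m.astype(np.uint8),0,2);c=max(c,key=cv2.contourArea);k=cv2.convexHull(c);k=cv2.approxPolyDP(k,4,True)[:,0]
    for p in k: print('base',p,onz(ray(z,*p),.025).round(4))
E
python3 - <<'E'
from PIL import Image
E
python3 - <<'E'
from h import *
z=load('side0');c=z['im'][60:200,190:310,::-1];cv2.imwrite('pics/st2.png',cv2.resize(c,None,fx=4.2,fy=4.2,interpolation=cv2.INTER_CUBIC))
z=load('scene0');c=z['im'][110:210,270:400,::-1];cv2.imwrite('pics/st3.png',np.clip(cv2.resize(c,None,fx=6,fy=6,interpolation=cv2.INTER_CUBIC).astype(float)*2,0,255))
E
```

```text
scene0 [374. 137.] 75 [0.7542 0.2942 0.1967] ((752.0823974609375, 297.388427734375), (13.025612831115723, 32.443206787109375), 15.748464584350586) [0.165 0.214]
scene0 [347. 141.] 73 [0.699  0.2707 0.1763] ((699.33251953125, 287.80279541015625), (46.48479080200195, 9.911150932312012), 85.97044372558594) [0.15  0.205]
base [382 156] [0.7786 0.3904 0.025 ]
base [364 208] [0.7979 0.2075 0.025 ]
base [280 179] [0.5616 0.1848 0.025 ]
base [293 150] [0.5485 0.291  0.025 ]
base [363 148] [0.7209 0.3917 0.025 ]
side0 [256. 127.] 314 [0.7097 0.2915 0.1862] ((720.1986694335938, 296.63916015625), (72.883544921875, 64.082763671875), 3.0144901275634766) [0.143 0.22 ]
base [286 174] [0.7858 0.2054 0.025 ]
base [224 195] [0.5466 0.1802 0.025 ]
base [205 166] [0.5366 0.3664 0.025 ]
base [264 156] [0.7598 0.3414 0.025 ][ WARN:0@0.486] global loadsave.cpp:1063 imwrite_ Unsupported depth image for selected encoder is fallbacked to CV_8U.
```

View pics/st2.png

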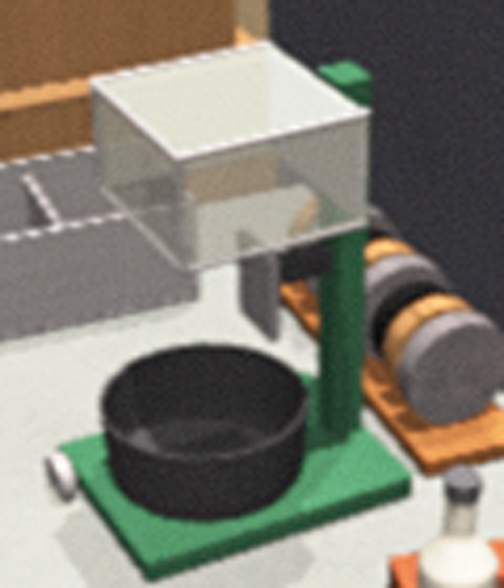

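View pics/st3.png

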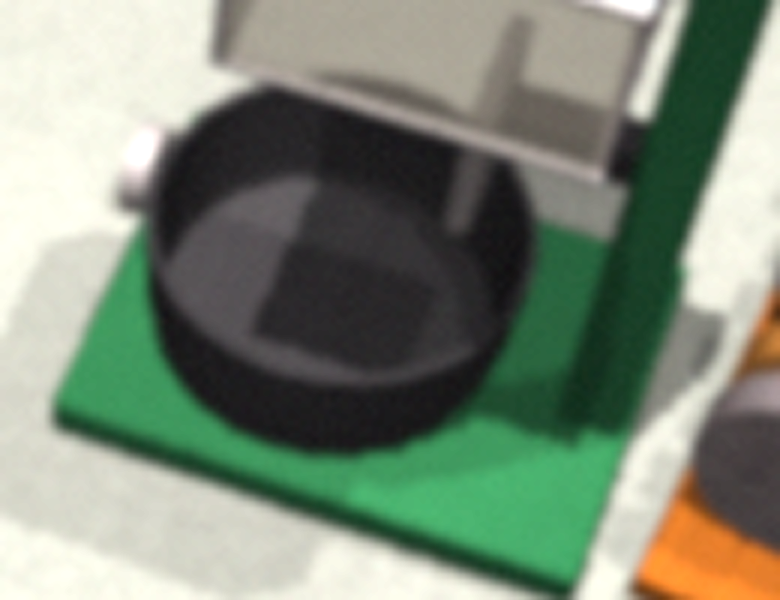

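```bash
python3 - <<'E'
from h import *
a=load('scene0');b=load('side0')
A=lambda p:ray(a,p[0]/6-.4+270,p[1]/6-.4+110);B=lambda p:ray(b,p[0]/4.2-.4+190,p[1]/4.2-.4+60)
yw=lambda p,q:np.degrees(np.arctan2((q-p)[1],(q-p)[0]))
f,r=onz(A((55,410)),.025),onz(A((572,580)),.025);print('scene',f,r,yw(f,r),np.linalg.norm(r-f))
f2,r2,l2=[onz(B(p),.025) for p in((150,562),(408,478),(60,440))];print('side',f2,r2,l2,yw(f2,r2),np.linalg.norm(r2-f2),yw(f2,l2)-90,np.linalg.norm(f2-l2))
for F,Rr in((f,r),(f2,r2),((f+f2)/2,(r+r2)/2)):
    y=yw(F,Rr);hh=(Rr-F)/np.linalg.norm(Rr-F);n=np.array([-hh[1],hh[0],0]);print('origin',(F+Rr)/2-.025*hh+.095*n,y)
l,rr=onz(B((240,305)),.1475),onz(B((276,338)),.1475);print('stop',l,rr,(l+rr)/2,yw(rr,l)-90,np.linalg.norm(l-rr))
q=onz(A((457,232)),.1475);print('scene stop low',q, onz(A((445,230)),.1475),onz(A((470,232)),.1475))
# bowl top rim ellipse ext in side: left 103, right 305 top 345
p,q=onz(B((103,415)),.095),onz(B((305,415)),.095);print('bowl side',(p+q)/2,np.linalg.norm(p-q))
# hood lower front edge: side (103,190)?-(188,268)
p,q=onz(B((103,188)),.262),onz(B((187,268)),.262);print('hood front low',p,q,(p+q)/2,yw(q,p)-90,np.linalg.norm(p-q))
p,q=onz(A((218,65)),.262),onz(A((607,180)),.262);print('hood right low scene',p,q,yw(p,q),np.linalg.norm(p-q))
E
```

```text
scene [0.55702064 0.18634957 0.025     ] [0.79807253 0.2135693  0.025     ] 6.442583211232803 0.2425838556915462
side [0.55333042 0.18645971 0.025     ] [0.78975241 0.20752198 0.025     ] [0.53586642 0.37809698 0.025     ] 5.0909053387721634 0.23735832671006613 5.207010560756984 0.1924313774201098
origin [0.64204475 0.2915543  0.025     ] 6.442583211232803
origin [0.6382101  0.28939768 0.025     ] 5.0909053387721634
origin [0.64011321 0.29047797 0.025     ] 5.7741030358273076
stop [0.69076573 0.33410136 0.1475    ] [0.69838042 0.27333492 0.1475    ] [0.69457308 0.30371814 0.1475    ] 7.142551472276267 0.06124168159707913
scene stop low [0.69953753 0.27080664 0.1475    ] [0.69468588 0.26940653 0.1475    ] [0.70433947 0.27338332 0.1475    ]
bowl side [0.63114942 0.26600822 0.095     ] 0.1647081819052706
hood front low [0.58901798 0.36216435 0.262     ] [0.60598876 0.21430842 0.262     ] [0.59750337 0.28823638 0.262     ] 6.54770741090951 0.14882668884001982
hood right low scene [0.60688663 0.21179121 0.262     ] [0.75917477 0.22935236 0.262     ] 6.578023930934348 0.15329733225803738
```

```bash
cat > k.py <<'E'
from h import *
import json,os
def cupM(p,yaw):
    return np.array(p,float),R.from_euler('z',yaw,degrees=True)
c0,r0=cupM([.6428,-.2348,.003],21.)
t0=np.array([.538,-.2767,.0872]);q0=R.from_rotvec([-1.440,-.641,-.0855])
rp=r0.inv().apply(t0-c0);rq=r0.inv()*q0
O=np.array([.645,.292,0]);SY=6.2;hs=np.array([np.cos(np.radians(SY)),np.sin(np.radians(SY)),0])
def cupnow():
    s=arm.state();q=R.from_rotvec(s['tool_rot'])*rq.inv();p=s['position']-q.apply(rp)
    print('cup',p.round(4),'euler zyx',q.as_euler('ZYX',degrees=True).round(2),'F',s['ft_force'].round(1),'T',s['ft_torque'].round(2),'st-x',round((p-O)@hs*1000,1),'st-y',round(float((p-O)@np.array([-hs[1],hs[0],0])*1000),1))
def cplan(p,yaw,**k):
    P,Q=cupM(p,yaw);cupnow();plan(P+Q.apply(rp),(Q*rq).as_matrix(),**k)
E
python3 - <<'E'
from k import *
cplan([.6428,-.2348,.128],21,step=22)
E
```

```text
cup [ 0.6428 -0.2349  0.0029] euler zyx [ 2.1e+01  1.0e-02 -2.0e-02] F [ 0.2  0.4 -0.8] T [-0.19  0.25 -0.04] st-x -59.1 st-y -523.6
t 12.65 pos [ 0.538  -0.2767  0.0872] err mm [ -0.   0. 125.] rot [ 0.  0. -0.] n 6 F [ 0.2  0.4 -0.8] op 0.011
9 -19 -0 0.000 0.000 -0.000; 9 -19 -0 0.000 0.000 -0.000; 9 -19 -0 0.000 0.000 -0.000; 9 -19 -0 0.000 0.000 -0.000; 9 -19 -0 0.000 0.000 -0.000
9 -19 -0 0.000 0.000 -0.000
```

Emit:
play_rows(steps="5 -9 0 0 0 0; 9 -18 0 0 0 0; 9 -19 0 0 0 0; 9 -19 0 0 0 0; 9 -19 0 0 0 0")

```text
time: 13.15
position: [0.5314, -0.2728, 0.177]
tool_rot: [-1.429, -0.629, -0.074]
ft_force: [0.6, -0.7, -4.0]
opening: 0.0109
```

Emit:
play_rows(steps="9 -18 0 0 0 0; 5 -8 0 0 0 0; 0 0 0 0 0 0")

```text
time: 13.45
position: [0.5321, -0.2729, 0.2104]
tool_rot: [-1.432, -0.63, -0.072]
ft_force: [0.8, -0.1, -3.8]
opening: 0.011
```

```bash
python3 - <<'E'
from k import *
cplan([.52,-.19,.135],15,step=22);save('wrist','w10')
E
```

```text
cup [ 0.6353 -0.23    0.1248] euler zyx [21.26  0.75  0.64] F [ 0.8 -0.1 -3.8] T [-0.29  0.78  0.02] st-x -66.0 st-y -517.9
t 13.45 pos [ 0.5321 -0.2729  0.2104] err mm [-120.7   52.2    8.8] rot [-0.059  0.092 -0.013] n 6 F [ 0.8 -0.1 -3.8] op 0.011
-13 -8 15 -0.010 0.015 -0.002; -14 -8 15 -0.010 0.015 -0.002; -14 -9 15 -0.010 0.015 -0.002; -14 -9 14 -0.010 0.015 -0.002; -14 -9 14 -0.010 0.015 -0.002
-14 -9 14 -0.010 0.015 -0.002
```

View pics/w10.png

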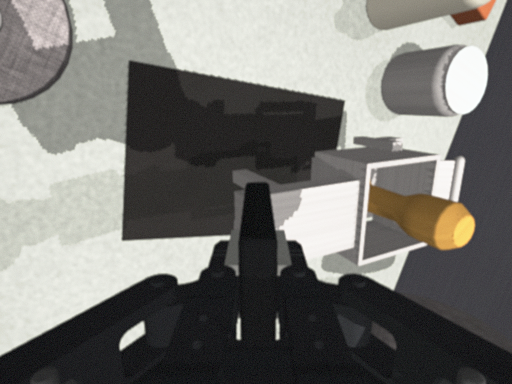

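Emit:
play_rows(steps="-7 -4 8 -0.010 0.015 -0.002; -13 -8 15 -0.010 0.015 -0.002; -14 -9 15 -0.010 0.015 -0.002; -14 -9 14 -0.010 0.015 -0.002; -14 -9 14 -0.010 0.015 -0.002")

```text
time: 14.0
position: [0.4367, -0.23, 0.2088]
tool_rot: [-1.458, -0.566, -0.144]
ft_force: [0.5, 0.2, -4.0]
opening: 0.0108
```

```bash
python3 - <<'E'
from k import *
cplan([.506,.277,.13],6.2,step=26)
E
```

```text
cup [ 0.5435 -0.1964  0.1234] euler zyx [16.09  0.67  0.77] F [ 0.5  0.2 -4. ] T [-0.22  0.83  0.01] st-x -153.7 st-y -474.5
t 14.0 pos [ 0.4367 -0.23    0.2088] err mm [-42.8 493.2   5.4] rot [-0.09   0.148 -0.012] n 20 F [ 0.5  0.2 -4. ] op 0.0108
4 2 24 -0.004 0.007 -0.001; 4 2 24 -0.004 0.007 -0.001; 4 2 24 -0.004 0.007 -0.001; 4 2 24 -0.004 0.007 -0.001; 4 2 24 -0.004 0.007 -0.001
3 2 24 -0.004 0.007 -0.001; 3 1 25 -0.004 0.007 -0.001; 3 1 25 -0.004 0.007 -0.001; 3 1 25 -0.004 0.007 -0.001; 3 1 25 -0.004 0.007 -0.001
2 1 25 -0.004 0.007 -0.001; 2 1 25 -0.004 0.007 -0.001; 2 1 25 -0.004 0.007 -0.001; 2 1 25 -0.004 0.007 -0.001; 2 1 25 -0.004 0.007 -0.001
2 0 25 -0.004 0.007 -0.001; 1 0 25 -0.004 0.007 -0.001; 1 0 25 -0.004 0.007 -0.001; 1 0 25 -0.004 0.007 -0.001; 1 -0 25 -0.004 0.007 -0.001
```

Emit:
play_rows(steps="1 1 14 -0.005 0.007 -0.002; 2 1 24 -0.005 0.007 -0.002; 2 1 24 -0.004 0.007 -0.001; 2 1 24 -0.004 0.007 -0.001; 2 1 24 -0.004 0.007 -0.001")

```text
time: 14.5
position: [0.4122, -0.1157, 0.2006]
tool_rot: [-1.464, -0.525, -0.18]
ft_force: [1.0, 0.6, -3.8]
opening: 0.0109
```

Emit:
play_rows(steps="2 1 24 -0.004 0.007 -0.001; 2 1 24 -0.004 0.007 -0.001; 2 1 24 -0.004 0.007 -0.001; 2 1 24 -0.004 0.007 -0.001; 2 1 24 -0.004 0.007 -0.001")

```text
time: 15.0
position: [0.3914, 0.0113, 0.1935]
tool_rot: [-1.468, -0.482, -0.208]
ft_force: [0.2, -0.2, -4.2]
opening: 0.0111
```

```bash
python3 - <<'E'
from k import *
cplan([.506,.277,.13],6.2,step=26)
E
```

```text
cup [0.4993 0.0365 0.1067] euler zyx [10.85  1.41  1.95] F [ 0.2 -0.2 -4.2] T [-0.18  0.79 -0.  ] st-x -172.4 st-y -238.3
t 15.0 pos [0.3914 0.0113 0.1935] err mm [  2.6 252.   20.7] rot [-0.066  0.057 -0.026] n 10 F [ 0.2 -0.2 -4.2] op 0.0111
5 1 25 -0.007 0.006 -0.003; 5 1 25 -0.007 0.006 -0.003; 5 1 25 -0.007 0.006 -0.003; 5 0 25 -0.007 0.006 -0.003; 4 0 25 -0.007 0.006 -0.003
4 0 25 -0.007 0.006 -0.003; 4 0 25 -0.007 0.006 -0.003; 4 -0 25 -0.007 0.006 -0.003; 4 -0 25 -0.007 0.006 -0.003; 4 -0 25 -0.007 0.006 -0.003
```

Emit:
play_rows(steps="6 -4 22 -0.01 0.006 -0.004; 6 -5 24 -0.008 0.006 -0.004; 6 -5 24 -0.007 0.006 -0.004; 5 -4 24 -0.007 0.006 -0.003; 5 -2 24 -0.007 0.006 -0.003")

```text
time: 15.5
position: [0.3804, 0.1362, 0.2163]
tool_rot: [-1.492, -0.45, -0.242]
ft_force: [0.3, -0.3, -4.0]
opening: 0.0109
```

```bash
python3 - <<'E'
from k import *
cplan([.506,.277,.13],6.2,step=26)
E
```

```text
cup [0.4893 0.1552 0.1291] euler zyx [8.16 1.57 1.27] F [ 0.3 -0.3 -4. ] T [-0.09  0.81  0.01] st-x -169.6 st-y -119.1
t 15.5 pos [0.3804 0.1362 0.2163] err mm [ 13.6 127.1  -2.1] rot [-0.035  0.02  -0.028] n 5 F [ 0.3 -0.3 -4. ] op 0.0109
5 3 25 -0.007 0.004 -0.006; 5 3 25 -0.007 0.004 -0.006; 5 3 25 -0.007 0.004 -0.006; 5 3 25 -0.007 0.004 -0.006; 5 3 25 -0.007 0.004 -0.006
```

Emit:
play_rows(steps="4 1 24 -0.008 0.004 -0.007; 4 1 24 -0.008 0.004 -0.007; 4 1 24 -0.008 0.004 -0.007; 4 1 22 -0.007 0.004 -0.006; 2 0 12 -0.004 0.002 -0.003")

```text
time: 16.0
position: [0.3766, 0.2497, 0.2114]
tool_rot: [-1.519, -0.439, -0.27]
ft_force: [0.7, -0.7, -3.2]
opening: 0.0105
```

Emit:
play_rows(steps="0 0 0 0 0 0; 0 0 0 0 0 0")

```text
time: 16.2
position: [0.3737, 0.2504, 0.2074]
tool_rot: [-1.52, -0.434, -0.26]
ft_force: [-0.3, -0.3, -4.1]
opening: 0.0109
```

```bash
python3 - <<'E'
from k import *
cplan([.506,.277,.13],6.2,step=26); save('scene','s11');save('side','d11')
for t,(x0,y0,x1,y1) in {'s11':(240,30,430,210),'d11':(150,60,310,200)}.items():
    z=load(t); c=z['im'][y0:y1,x0:x1,::-1]; cv2.imwrite(f'pics/c_{t}.png',np.clip(cv2.resize(c,None,fx=4,fy=4,interpolation=cv2.INTER_CUBIC)[:600,:800].astype(float)*1.4,0,255).astype(np.uint8))
E
```

```text
cup [0.4831 0.2646 0.1199] euler zyx [6.55 1.7  0.02] F [-0.3 -0.3 -4.1] T [-0.06  0.82 -0.03] st-x -163.9 st-y -9.8
t 16.2 pos [0.3737 0.2504 0.2074] err mm [20.3 12.8  6.8] rot [-0.003  0.005 -0.03 ] n 1 F [-0.3 -0.3 -4.1] op 0.0109
22 3 10 -0.003 0.005 -0.030
```

View pics/c_s11.png

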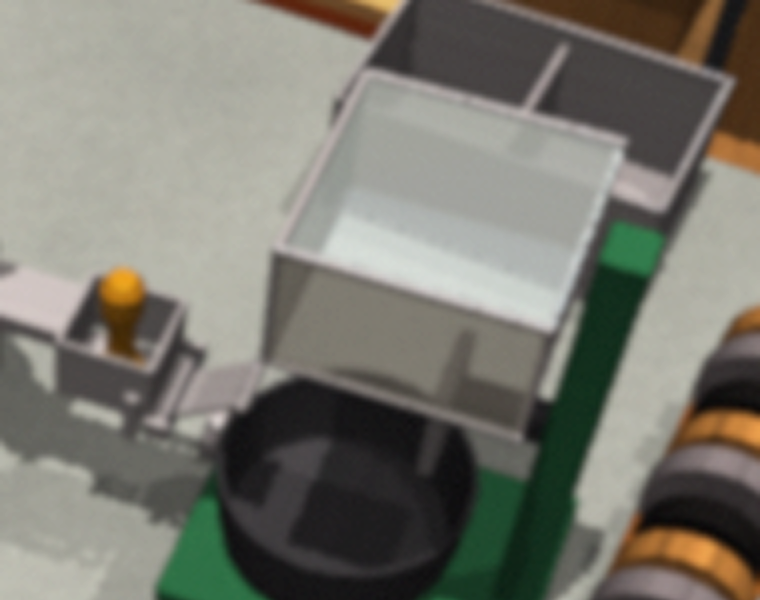

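View pics/c_d11.png

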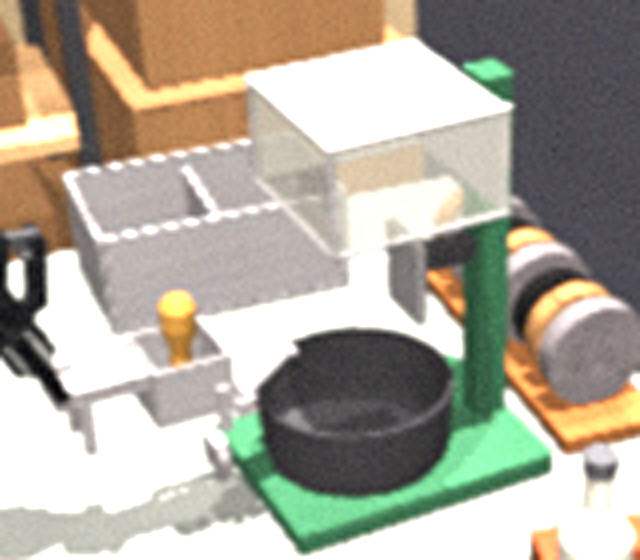

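```bash
python3 - <<'E'
from k import *
a=load('s11');b=load('d11')
f=lambda z,p,o:ray(z,p[0]/4-.4+o[0],p[1]/4-.4+o[1])
print('head',tri(f(a,(122,290),(240,30)),f(b,(177,308),(150,60))))
# stop near lower corner; both views
print('stop lowcorner',tri(f(a,(437,470),(240,30)),f(b,(424,321),(150,60))))
# tab tip ends: scene (262,362)top-right,(243,408)low ; side (298,347)
print('tab far end',tri(f(a,(264,363),(240,30)),f(b,(298,346),(150,60))))
E
```

```text
head (array([0.48767829, 0.26122489, 0.21763111]), [np.float64(0.0005197903104235187), np.float64(0.0005197903104235825)])
stop lowcorner (array([0.70366042, 0.28317031, 0.14136667]), [np.float64(0.00034434050233538103), np.float64(0.00034434050233540884)])
tab far end (array([0.58186902, 0.28626497, 0.15549909]), [np.float64(0.012436297109651663), np.float64(0.01243629710965164)])
```

```bash
sed -i 's/O=np.array(\[.645,.292,0\])/O=np.array([.647,.294,0])/' k.py; python3 - <<'E'
from k import *
cplan(O-.13*hs+[0,0,.13],6.2,step=20)
E
```

```text
cup [0.4838 0.264  0.1206] euler zyx [6.48 1.61 0.03] F [-0.9 -0.8 -4.2] T [-0.11  0.81 -0.04] st-x -165.5 st-y -12.2
t 16.3 pos [0.3742 0.25   0.2079] err mm [31.5 16.2  6.3] rot [-0.003  0.004 -0.028] n 2 F [-0.9 -0.8 -4.2] op 0.0109
16 4 6 -0.001 0.002 -0.014; 16 5 6 -0.001 0.002 -0.014
```

Emit:
play_rows(steps="8 2 3 -0.001 0.001 -0.010; 14 3 5 -0.001 0.002 -0.012; 8 2 4 -0.001 0.001 -0.006; 0 0 0 0 0 0; 0 0 0 0 0 0")

```text
time: 16.8
position: [0.4054, 0.2633, 0.2152]
tool_rot: [-1.518, -0.449, -0.294]
ft_force: [-0.2, -0.8, -4.5]
opening: 0.011
```

```bash
python3 - <<'E'
from k import *
cplan(O-.07*hs+[0,0,.13],6.2,step=20)
E
```

```text
cup [0.5177 0.2764 0.1312] euler zyx [ 5.84 -0.11  0.02] F [-0.2 -0.8 -4.5] T [-0.06  0.81  0.04] st-x -130.5 st-y -3.5
t 16.8 pos [0.4054 0.2633 0.2152] err mm [60.   9.4 -1. ] rot [ 0.003 -0.006  0.002] n 4 F [-0.2 -0.8 -4.5] op 0.011
13 7 1 0.001 -0.001 0.000; 13 7 1 0.001 -0.001 0.000; 13 7 1 0.001 -0.001 0.000; 13 7 1 0.001 -0.001 0.000
```

Emit:
play_rows(steps="10 5 1 0.001 -0.001 0; 13 7 1 0.001 -0.001 0; 13 7 1 0.001 -0.001 0; 10 5 1 0 -0.001 0; 0 0 0 0 0 0")

```text
time: 17.3
position: [0.457, 0.2718, 0.214]
tool_rot: [-1.517, -0.45, -0.289]
ft_force: [0.1, 0.6, -3.2]
opening: 0.011
```

```bash
python3 - <<'E'
from k import *
cplan(O-.05*hs+[0,0,.13],6.2,step=20); save('scene','s12');save('side','d12')
for t,(x0,y0,x1,y1) in {'s12':(240,60,430,210),'d12':(150,60,310,200)}.items():
    z=load(t); c=z['im'][y0:y1,x0:x1,::-1]; cv2.imwrite(f'pics/c_{t}.png',np.clip(cv2.resize(c,None,fx=4,fy=4,interpolation=cv2.INTER_CUBIC)[:600,:800].astype(float)*1.4,0,255).astype(np.uint8))
E
```

```text
cup [0.569  0.2854 0.1298] euler zyx [6.09 0.   0.04] F [ 0.1  0.6 -3.2] T [-0.06  0.84 -0.02] st-x -78.5 st-y -0.1
t 17.3 pos [0.457  0.2718 0.214 ] err mm [28.3  3.   0.2] rot [ 0.    -0.002 -0.   ] n 2 F [ 0.1  0.6 -3.2] op 0.011
13 6 0 0.000 -0.001 -0.000; 13 6 0 0.000 -0.001 -0.000
```

View pics/c_s12.png

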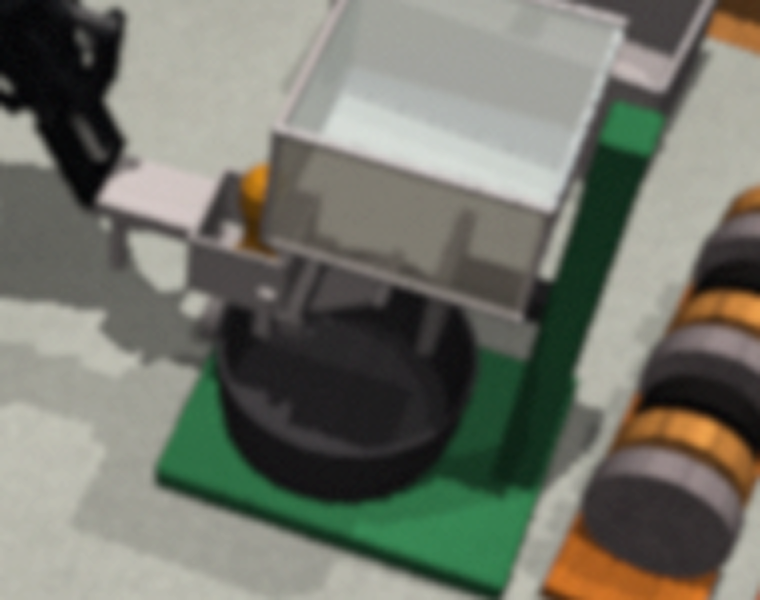

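View pics/c_d12.png

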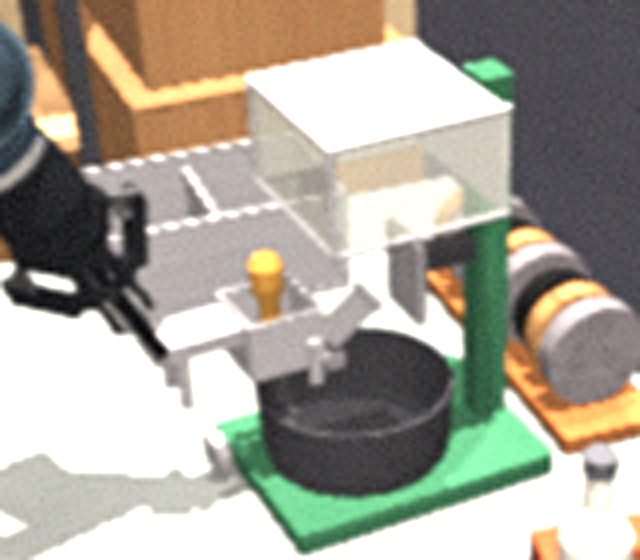

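```bash
python3 - <<'E'
from k import *
b=load('d12');w=cloud(b)
n=np.array([-hs[1],hs[0],0])
f=lambda p:ray(b,p[0]/4-.4+150,p[1]/4-.4+60)
for nm,p,z in(('tab far',(364,285),.178),('tab near',(381,300),.178),('stop lo near',(424,321),.1475),('stop lo far',(390,288),.1475)):
    q=onz(f(p),z);print(nm,q.round(4),'st x,y',((q-O)@hs*1000).round(1),((q-O)@n*1000).round(1))
E
```

```text
tab far [0.6567 0.3017 0.178 ] st x,y 10.5 6.6
tab near [0.661  0.2729 0.178 ] st x,y 11.7 -22.5
stop lo near [0.6998 0.2743 0.1475] st x,y 50.4 -25.3
stop lo far [0.6935 0.3376 0.1475] st x,y 50.9 38.3
```

```bash
python3 - <<'E'
from k import *
n=np.array([-hs[1],hs[0],0])
cplan(O-.042*hs+.003*n+[0,0,.13],6.2,step=12)
E
```

```text
cup [0.5677 0.2853 0.1291] euler zyx [6.11 0.07 0.03] F [-0.2 -0.1 -4.6] T [-0.03  0.83  0.06] st-x -79.8 st-y -0.1
t 17.4 pos [0.4558 0.2717 0.2135] err mm [37.1  7.   0.7] rot [ 0.    -0.002 -0.001] n 4 F [-0.2 -0.1 -4.6] op 0.0109
8 4 1 0.000 -0.000 -0.000; 8 4 1 0.000 -0.000 -0.000; 8 4 1 0.000 -0.000 -0.000; 8 4 1 0.000 -0.000 -0.000
```

Emit:
play_rows(steps="8 4 1 0 0 0; 9 4 1 0 0 0; 8 4 1 0 0 0; 8 4 1 0 0 0; 0 0 0 0 0 0")

```text
time: 17.9
position: [0.4899, 0.2793, 0.21]
tool_rot: [-1.521, -0.44, -0.278]
ft_force: [-1.3, -0.5, -2.9]
opening: 0.0107
```

```bash
python3 - <<'E'
from k import *
n=np.array([-hs[1],hs[0],0])
cplan(O-.0*hs+.003*n+[0,0,.13],6.2,step=10)
E
```

```text
cup [0.6007 0.2926 0.1242] euler zyx [ 6.07  0.82 -0.06] F [-1.3 -0.5 -2.9] T [-0.12  0.83 -0.  ] st-x -46.2 st-y 3.6
t 17.9 pos [0.4899 0.2793 0.21  ] err mm [44.8  3.9  4.2] rot [ 0.002 -0.001 -0.014] n 5 F [-1.3 -0.5 -2.9] op 0.0107
8 3 -0 0.000 -0.000 -0.003; 8 3 -0 0.000 -0.000 -0.003; 8 3 -0 0.000 -0.000 -0.003; 8 3 -0 0.000 -0.000 -0.003; 8 3 -0 0.000 -0.000 -0.003
```

Emit:
play_rows(steps="9 2 0 0 0 -0.005; 9 2 0 0 0 -0.004; 8 2 0 0 0 -0.003; 0 0 0 0 0 0")

```text
time: 18.3
position: [0.5087, 0.2807, 0.2063]
tool_rot: [-1.528, -0.428, -0.267]
ft_force: [-2.6, -0.5, -1.0]
opening: 0.011
```

```bash
python3 - <<'E'
from k import *
n=np.array([-hs[1],hs[0],0])
cplan(O-.0*hs+.003*n+[0,0,.13],6.2,step=10)
E
```

```text
cup [0.6183 0.2934 0.1187] euler zyx [ 5.97  1.71 -0.27] F [-2.6 -0.5 -1. ] T [-0.05  0.84 -0.11] st-x -28.6 st-y 2.5
t 18.3 pos [0.5087 0.2807 0.2063] err mm [25.9  2.5  7.9] rot [ 0.006 -0.001 -0.03 ] n 3 F [-2.6 -0.5 -1. ] op 0.011
9 1 -0 0.002 -0.000 -0.010; 9 1 -0 0.002 -0.000 -0.010; 9 2 -0 0.002 -0.000 -0.010
```

Emit:
play_rows(steps="10 0 0 0.002 0 -0.015; 10 0 0 0.002 0 -0.012; 8 0 0 0.001 0 -0.008; 0 0 0 0 0 0")

```text
time: 18.7
position: [0.5302, 0.2827, 0.2138]
tool_rot: [-1.521, -0.445, -0.283]
ft_force: [-4.3, 0.6, -3.2]
opening: 0.011
```

```bash
python3 - <<'E'
from k import *
n=np.array([-hs[1],hs[0],0])
cplan(O-.0*hs+.003*n+[0,0,.13],6.2,step=10)
E
```

```text
cup [0.6417 0.296  0.1287] euler zyx [ 6.08  0.43 -0.13] F [-4.3  0.6 -3.2] T [-0.09  1.51 -0.04] st-x -5.1 st-y 2.5
t 18.7 pos [0.5302 0.2827 0.2138] err mm [4.4 0.5 0.4] rot [ 0.003 -0.001 -0.008] n 1 F [-4.3  0.6 -3.2] op 0.011
4 2 0 0.003 -0.001 -0.008
```

Emit:
play_rows(steps="5 2 0 0.002 0 -0.006; 3 1 0 0 0 -0.003; 0 0 0 0 0 0; 0 0 0 0 0 0; 0 0 0 0 0 0")

```text
time: 19.2
position: [0.5315, 0.2835, 0.2136]
tool_rot: [-1.523, -0.436, -0.277]
ft_force: [-3.8, -1.2, -5.3]
opening: 0.0107
```

```bash
python3 - <<'E'
from k import *
cupnow(); save('scene','s13');save('side','d13');save('wrist','w13')
for t,(x0,y0,x1,y1) in {'s13':(240,60,430,210),'d13':(150,60,310,200)}.items():
    z=load(t); c=z['im'][y0:y1,x0:x1,::-1]; cv2.imwrite(f'pics/c_{t}.png',np.clip(cv2.resize(c,None,fx=4,fy=4,interpolation=cv2.INTER_CUBIC)[:600,:800].astype(float)*1.6,0,255).astype(np.uint8))
E
```

```text
cup [0.6421 0.2966 0.1275] euler zyx [ 5.99  1.   -0.1 ] F [-3.8 -1.2 -5.3] T [-0.31  2.   -0.18] st-x -4.5 st-y 3.1
```

View pics/c_s13.png

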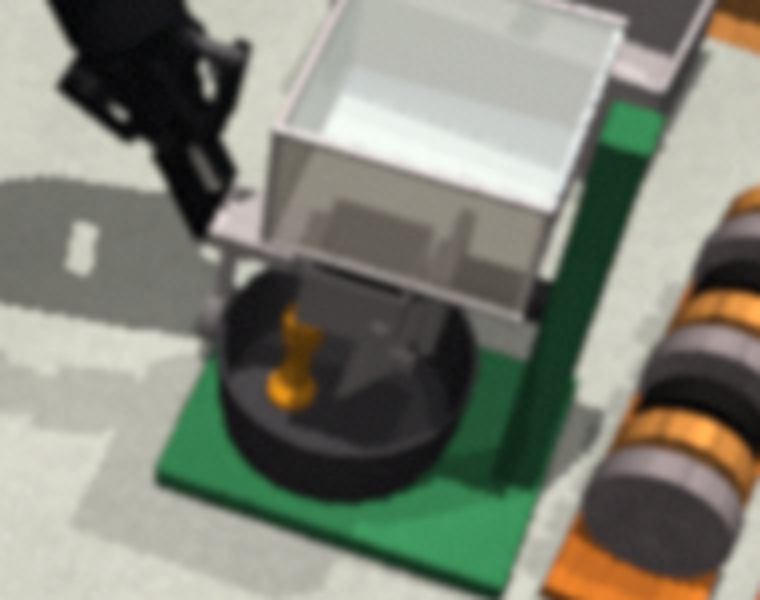

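View pics/c_d13.png

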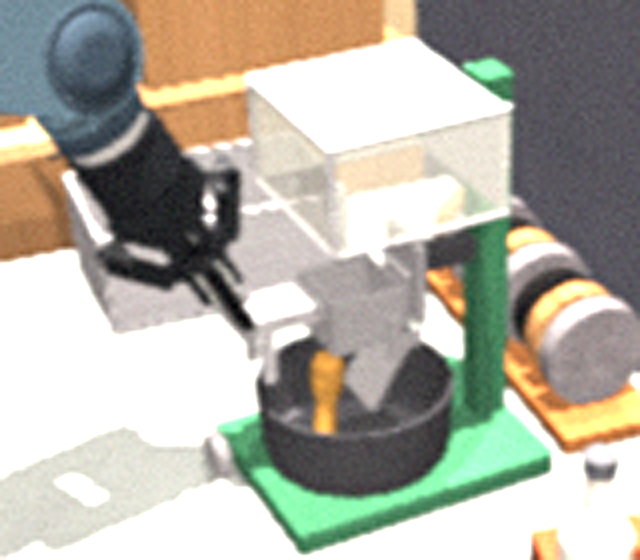

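```bash
python3 - <<'E'
from k import *
n=np.array([-hs[1],hs[0],0])
for t in('s13','d13'):
    z=load(t);w=cloud(z);H,S,V=cv2.split(cv2.cvtColor(z['im'],cv2.COLOR_RGB2HSV))
    m=(H>10)&(H<30)&(S>130)&(V>50)&(abs(w[...,0]-.645)<.1)&(abs(w[...,1]-.29)<.1)
    q=w[m];print(t,len(q))
    for lo in np.arange(.03,.14,.012):
        p=q[(q[:,2]>=lo)&(q[:,2]<lo+.012)]
        if len(p): print(round(lo,3),len(p),((p-O)@hs*1000).mean().round(1),((p-O)@n*1000).mean().round(1), 'width',np.ptp((p-O)@hs*1000).round(0),np.ptp((p-O)@n*1000).round(0))
E
```

```text
s13 163
0.03 23 -38.4 -13.0 width 34.0 35.0
0.042 57 -37.2 -9.6 width 39.0 75.0
0.054 17 -36.9 -12.9 width 15.0 7.0
0.066 12 -34.9 -11.5 width 12.0 5.0
0.078 3 -37.5 -12.3 width 3.0 2.0
0.09 2 -38.3 -13.1 width 7.0 3.0
0.102 25 -36.2 -14.4 width 21.0 9.0
0.114 17 -36.6 -12.7 width 20.0 13.0
0.138 6 -29.6 -32.6 width 17.0 4.0
d13 122
0.042 2 -38.0 -4.9 width 13.0 5.0
0.054 13 -38.4 -8.6 width 17.0 14.0
0.066 17 -38.5 -8.3 width 18.0 12.0
0.078 14 -37.2 -6.9 width 20.0 8.0
0.09 18 -37.6 -8.8 width 26.0 14.0
0.102 23 -36.9 -9.3 width 19.0 16.0
0.114 33 -33.1 -4.5 width 26.0 25.0
0.126 1 -37.1 4.1 width 0.0 0.0
```

View pics/w13.png

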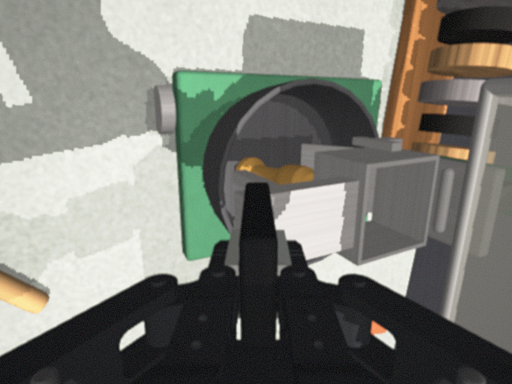

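```bash
python3 - <<'E'
from k import *
n=np.array([-hs[1],hs[0],0])
cplan(O-.003*hs+.003*n+[0,0,.172],6.2,step=10)
E
```

```text
cup [0.6423 0.2966 0.1274] euler zyx [ 5.99  0.99 -0.1 ] F [-4.5 -1.2 -4.6] T [-0.25  2.01 -0.24] st-x -4.4 st-y 3.0
t 19.35 pos [0.5317 0.2835 0.2136] err mm [ 0.  -0.6 42.6] rot [ 0.003 -0.002 -0.017] n 5 F [-4.5 -1.2 -4.6] op 0.0108
4 -8 -0 0.001 -0.000 -0.003; 4 -8 -0 0.001 -0.000 -0.003; 4 -8 -0 0.001 -0.000 -0.003; 4 -8 -0 0.001 -0.000 -0.003; 4 -8 -0 0.001 -0.000 -0.003
```

Emit:
play_rows(steps="5 -8 0 0.001 0 -0.004; 5 -8 0 0.001 0 -0.004; 4 -8 0 0.001 0 -0.004; 4 -8 0 0.001 0 -0.004; 0 0 0 0 0 0")

```text
time: 19.85
position: [0.5312, 0.2838, 0.2508]
tool_rot: [-1.517, -0.444, -0.283]
ft_force: [-6.2, -0.5, -4.8]
opening: 0.0112
```

```bash
python3 - <<'E'
from k import *
n=np.array([-hs[1],hs[0],0])
cplan(O-.003*hs+.003*n+[0,0,.172],6.2,step=10)
E
```

```text
cup [0.6425 0.2974 0.1658] euler zyx [6.09 0.46 0.11] F [-6.2 -0.5 -4.8] T [-0.22  2.31 -0.06] st-x -4.1 st-y 3.9
t 19.85 pos [0.5312 0.2838 0.2508] err mm [ 0.5 -0.9  5.4] rot [-0.001 -0.003 -0.008] n 1 F [-6.2 -0.5 -4.8] op 0.0112
3 -5 -1 -0.001 -0.003 -0.008
```

Emit:
play_rows(steps="3 -6 -1 0 0 -0.008; -3 -3 0 0 0 0; -8 -4 0 0 0 0; -8 -4 0 0 0 0; -8 -4 0 0 0 0")

```text
time: 20.35
position: [0.5029, 0.2804, 0.2674]
tool_rot: [-1.511, -0.461, -0.301]
ft_force: [-2.8, -2.1, 0.6]
opening: 0.0105
```

```bash
python3 - <<'E'
from k import *
n=np.array([-hs[1],hs[0],0])
cplan(O-.14*hs+.003*n+[0,0,.165],6.2,step=20);save('side','d14')
z=load('d14'); c=z['im'][60:200,150:310,::-1]; cv2.imwrite('pics/c_d14.png',np.clip(cv2.resize(c,None,fx=4,fy=4,interpolation=cv2.INTER_CUBIC).astype(float)*1.6,0,255).astype(np.uint8))
E
```

```text
cup [0.6161 0.2944 0.1848] euler zyx [ 6.11 -0.83  0.23] F [-2.8 -2.1  0.6] T [-0.37  0.08 -0.51] st-x -30.6 st-y 3.7
t 20.35 pos [0.5029 0.2804 0.2674] err mm [-107.5  -12.2  -18.2] rot [-0.003 -0.003  0.014] n 6 F [-2.8 -2.1  0.6] op 0.0105
-17 -6 -0 -0.000 -0.001 0.002; -17 -6 -0 -0.000 -0.001 0.002; -17 -6 -0 -0.000 -0.001 0.002; -17 -6 -0 -0.000 -0.001 0.002; -17 -6 -0 -0.000 -0.001 0.002
-17 -6 -0 -0.000 -0.001 0.002
```

View pics/c_d14.png

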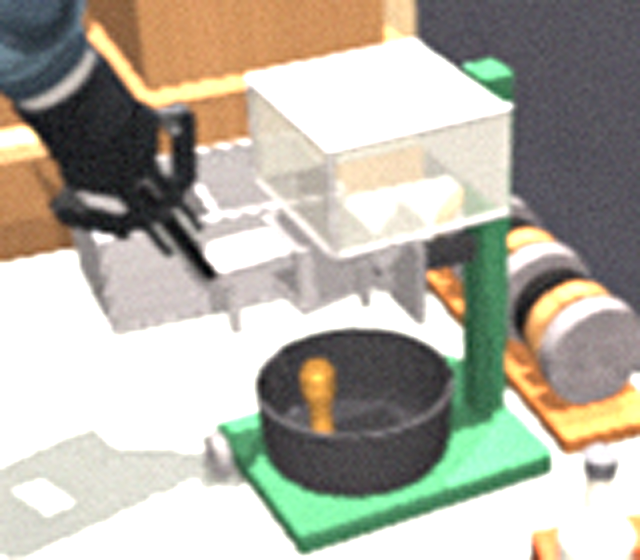

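Emit:
play_rows(steps="-10 -4 0 0 0 0.003; -12 -5 0 0 0 0.003; -13 -5 0 0 0 0.003; -14 -5 0 0 0 0.002; -15 -5 0 0 0 0.002")

```text
time: 20.9
position: [0.4381, 0.2749, 0.269]
tool_rot: [-1.502, -0.47, -0.309]
ft_force: [-0.4, -0.9, -2.8]
opening: 0.0106
```

```bash
python3 - <<'E'
from k import *
n=np.array([-hs[1],hs[0],0])
cplan(O-.16*hs+.003*n+[0,0,.16],6.2,step=20);save('side','d15')
z=load('d15'); c=z['im'][60:200,150:310,::-1]; cv2.imwrite('pics/c_d15.png',np.clip(cv2.resize(c,None,fx=4,fy=4,interpolation=cv2.INTER_CUBIC).astype(float)*1.6,0,255).astype(np.uint8))
E
```

```text
cup [0.5522 0.2897 0.1879] euler zyx [ 6.23 -1.54  0.56] F [-0.4 -0.9 -2.8] T [-0.02  0.65  0.04] st-x -94.7 st-y 6.0
t 20.9 pos [0.4381 0.2749 0.269 ] err mm [-62.5  -8.9 -24.8] rot [-0.009 -0.004  0.027] n 4 F [-0.4 -0.9 -2.8] op 0.0106
-17 -2 -1 -0.002 -0.001 0.007; -17 -2 -1 -0.002 -0.001 0.007; -17 -2 -1 -0.002 -0.001 0.007; -17 -2 -1 -0.002 -0.001 0.007
```

View pics/c_d15.png

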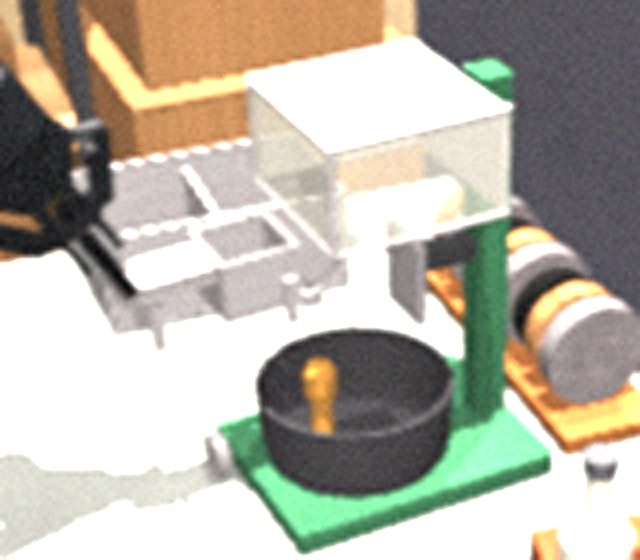

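Emit:
play_rows(steps="-18 -4 -1 -0.002 -0.001 0.006; -18 -4 -1 -0.002 -0.001 0.006; -18 -3 -2 -0.002 -0.001 0.006; -12 -2 -4 -0.002 -0.001 0.006; 0 0 0 0 0 0")

```text
time: 21.45
position: [0.3734, 0.2612, 0.2533]
tool_rot: [-1.508, -0.466, -0.297]
ft_force: [-0.9, 0.2, -3.0]
opening: 0.0108
```

```bash
python3 - <<'E'
from k import *
cplan([.50,-.0,.15],10,step=32)
E
```

```text
cup [0.4867 0.276  0.1709] euler zyx [ 6.46 -0.92  0.31] F [-0.9  0.2 -3. ] T [-0.06  0.68 -0.03] st-x -161.3 st-y -0.5
t 21.45 pos [0.3734 0.2612 0.2533] err mm [  15.7 -282.3  -19.1] rot [ 0.024 -0.057  0.016] n 9 F [-0.9  0.2 -3. ] op 0.0108
-3 1 -31 0.003 -0.006 0.002; -3 1 -31 0.003 -0.006 0.002; -3 1 -31 0.003 -0.006 0.002; -3 1 -31 0.003 -0.006 0.002; -3 1 -31 0.003 -0.006 0.002
-3 1 -31 0.003 -0.006 0.002; -4 1 -31 0.003 -0.006 0.002; -4 1 -31 0.003 -0.006 0.002; -4 0 -31 0.003 -0.006 0.002
```

Emit:
play_rows(steps="-3 1 -20 0.003 -0.006 0.002; -3 1 -31 0.003 -0.006 0.002; -3 1 -31 0.003 -0.006 0.002; -3 1 -31 0.003 -0.006 0.002; -3 1 -31 0.003 -0.006 0.002")

```text
time: 21.95
position: [0.3857, 0.1167, 0.2486]
tool_rot: [-1.496, -0.508, -0.266]
ft_force: [0.3, 0.7, -3.2]
opening: 0.0107
```

Emit:
play_rows(steps="-3 1 -31 0.003 -0.006 0.002; -4 1 -31 0.003 -0.006 0.002; -4 1 -31 0.003 -0.006 0.002; -4 0 -31 0.003 -0.006 0.002; -4 0 -31 0.003 -0.006 0.002")

```text
time: 22.45
position: [0.4008, -0.0496, 0.2457]
tool_rot: [-1.504, -0.542, -0.244]
ft_force: [1.4, 0.1, -3.1]
opening: 0.0111
```

```bash
python3 - <<'E'
from k import *
cplan([.51,-.19,.14],13.2,step=32)
E
```

```text
cup [ 0.514  -0.0275  0.1648] euler zyx [11.02 -1.67 -1.04] F [ 1.4  0.1 -3.1] T [-0.12  0.6  -0.07] st-x -167.0 st-y -305.3
t 22.45 pos [ 0.4008 -0.0496  0.2457] err mm [  -0.4 -167.7  -21.5] rot [ 0.034 -0.026  0.029] n 6 F [ 1.4  0.1 -3.1] op 0.0111
-7 1 -27 0.006 -0.004 0.005; -7 1 -27 0.006 -0.004 0.005; -7 1 -27 0.006 -0.004 0.005; -7 1 -27 0.006 -0.004 0.005; -7 1 -27 0.006 -0.004 0.005
-7 1 -27 0.006 -0.004 0.005
```

Emit:
play_rows(steps="-7 1 -27 0.006 -0.004 0.005; -7 1 -27 0.006 -0.004 0.005; -7 1 -27 0.006 -0.004 0.005; -7 1 -27 0.006 -0.004 0.005; -7 1 -27 0.006 -0.004 0.005")

```text
time: 22.95
position: [0.4013, -0.2038, 0.2346]
tool_rot: [-1.511, -0.545, -0.207]
ft_force: [0.6, 0.9, -1.7]
opening: 0.0114
```

```bash
python3 - <<'E'
from k import *
y=np.radians(13.2);M=np.array([.6125,-.24,.003])+.008*np.array([np.cos(y),np.sin(y),0]);print(M)
cplan(M+[0,0,.10],13.2,step=28)
E
```

```text
[ 0.62028863 -0.23817319  0.003     ]
cup [ 0.5123 -0.1803  0.1511] euler zyx [12.34 -0.37 -1.54] F [ 0.6  0.9 -1.7] T [-0.1   0.58  0.02] st-x -185.2 st-y -457.0
t 22.95 pos [ 0.4013 -0.2038  0.2346] err mm [109.4 -61.6 -47.4] rot [ 0.031 -0.001  0.006] n 5 F [ 0.6  0.9 -1.7] op 0.0114
12 18 -16 0.006 -0.000 0.001; 12 17 -16 0.006 -0.000 0.001; 12 17 -17 0.006 -0.000 0.001; 12 17 -17 0.006 -0.000 0.001; 12 17 -17 0.006 -0.000 0.001
```

Emit:
play_rows(steps="12 18 -12 0.006 0 0.001; 12 17 -13 0.006 0 0.001; 12 17 -13 0.006 0 0.001; 12 17 -13 0.006 0 0.001; 6 8 -7 0.006 0 0.001")

```text
time: 23.45
position: [0.5008, -0.2609, 0.1966]
tool_rot: [-1.512, -0.541, -0.201]
ft_force: [0.2, -0.1, -2.7]
opening: 0.011
```

Emit:
play_rows(steps="0 0 0 0 0 0; 0 0 0 0 0 0")

```text
time: 23.65
position: [0.5022, -0.2637, 0.1969]
tool_rot: [-1.516, -0.542, -0.2]
ft_force: [0.4, 0.3, -3.0]
opening: 0.011
```

```bash
python3 - <<'E'
from k import *
M=np.array([.6203,-.2382,.003])
cplan(M+[0,0,.04],13.2,step=15); save('wrist','w16');save('side','d16')
z=load('d16'); c=z['im'][190:340,215:375,::-1]; cv2.imwrite('pics/c_d16.png',cv2.resize(c,None,fx=4,fy=4,interpolation=cv2.INTER_CUBIC))
E
```

```text
cup [ 0.6126 -0.2405  0.1126] euler zyx [12.4   0.06 -1.78] F [ 0.4  0.3 -3. ] T [-0.08  0.64  0.01] st-x -91.9 st-y -527.7
t 23.65 pos [ 0.5022 -0.2637  0.1969] err mm [  8.6  -1.8 -69.7] rot [ 0.034  0.002 -0.001] n 5 F [ 0.4  0.3 -3. ] op 0.011
-5 13 -0 0.007 0.000 -0.000; -5 13 -0 0.007 0.000 -0.000; -5 13 -0 0.007 0.000 -0.000; -5 13 -0 0.007 0.000 -0.000; -5 13 -1 0.007 0.000 -0.000
```

View pics/c_d16.png

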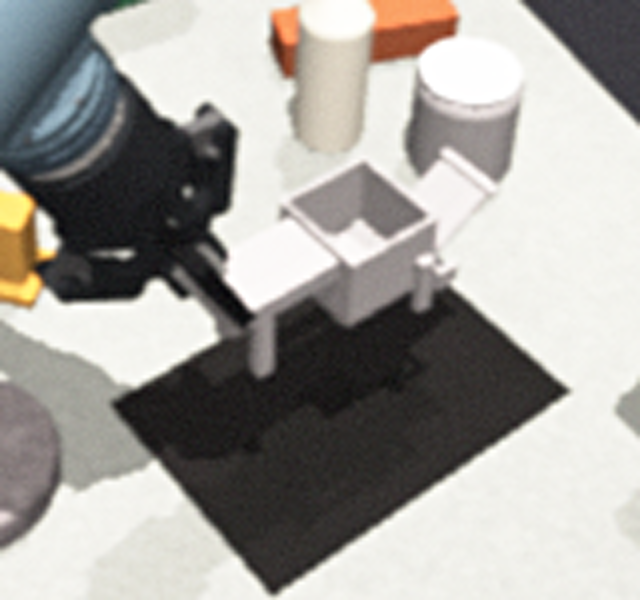

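View pics/w16.png

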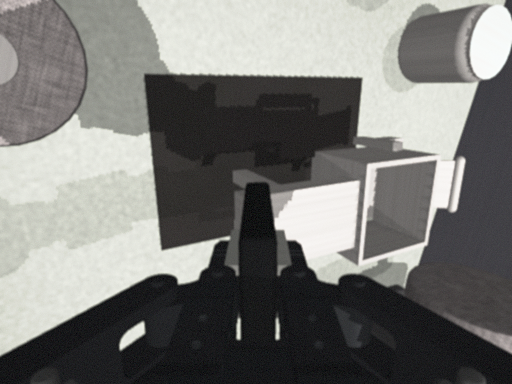

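Emit:
play_rows(steps="-4 12 0 0.009 0 0; -4 13 0 0.008 0 0; -4 13 0 0.008 0 0; -2 8 0 0.006 0 0; 0 0 0 0 0 0")

```text
time: 24.25
position: [0.5098, -0.2623, 0.1459]
tool_rot: [-1.486, -0.543, -0.191]
ft_force: [0.2, 0.5, -2.3]
opening: 0.0108
```

```bash
python3 - <<'E'
from k import *
M=np.array([.6203,-.2382,.003])
cplan(M+[0,0,.006],13.2,step=10)
E
```

```text
cup [ 0.6192 -0.2352  0.0616] euler zyx [13.21  0.06 -0.16] F [ 0.2  0.5 -2.3] T [-0.12  0.62 -0.01] st-x -84.8 st-y -523.1
t 24.25 pos [ 0.5098 -0.2623  0.1459] err mm [  1.   -3.2 -52.7] rot [ 0.002  0.002 -0.001] n 6 F [ 0.2  0.5 -2.3] op 0.0108
-4 8 -0 0.000 0.000 -0.000; -4 8 -0 0.000 0.000 -0.000; -4 8 -0 0.000 0.000 -0.000; -4 8 -1 0.000 0.000 -0.000; -4 8 -1 0.000 0.000 -0.000
-4 8 -1 0.000 0.000 -0.000
```

Emit:
play_rows(steps="-4 8 -1 0 0 0; -4 9 -1 0 0 0; -4 9 -1 0 0 0; -4 8 0 0 0 0; -2 4 0 0 0 0")

```text
time: 24.75
position: [0.5123, -0.266, 0.1009]
tool_rot: [-1.487, -0.544, -0.191]
ft_force: [0.2, 0.9, -2.5]
opening: 0.0107
```

Emit:
play_rows(steps="0 0 0 0 0 0")

```text
time: 24.85
position: [0.512, -0.2656, 0.0999]
tool_rot: [-1.486, -0.542, -0.191]
ft_force: [-0.8, -0.8, -1.4]
opening: 0.011
```

```bash
python3 - <<'E'
from k import *
M=np.array([.6203,-.2382,.003])
cplan(M,13.2,step=5)
E
```

```text
cup [ 0.6214 -0.2385  0.0155] euler zyx [13.2   0.07 -0.16] F [-0.8 -0.8 -1.4] T [-0.14  0.65  0.06] st-x -82.9 st-y -526.6
t 24.85 pos [ 0.512  -0.2656  0.0999] err mm [ -1.2   0.1 -12.7] rot [ 0.002  0.001 -0.001] n 3 F [-0.8 -0.8 -1.4] op 0.011
-2 4 0 0.001 0.000 -0.000; -2 4 0 0.001 0.000 -0.000; -2 4 0 0.001 0.000 -0.000
```

Emit:
play_rows(steps="-2 4 0 0.001 0 0; -2 4 0 0.001 0 0; -1 2 0 0 0 0; 0 0 0 0 0 0")

```text
time: 25.25
position: [0.5126, -0.2661, 0.0886]
tool_rot: [-1.485, -0.544, -0.191]
ft_force: [-0.3, 0.9, -2.1]
opening: 0.0109
```

```bash
python3 - <<'E'
from k import *
M=np.array([.6203,-.2382,.003])
cplan(M,13.2,step=5)
E
```

```text
cup [ 0.6221 -0.2389  0.0044] euler zyx [13.25  0.02 -0.14] F [-0.3  0.9 -2.1] T [-0.11  0.67 -0.  ] st-x -82.3 st-y -527.1
t 25.25 pos [ 0.5126 -0.2661  0.0886] err mm [-1.8  0.6 -1.4] rot [ 0.002  0.002 -0.   ] n 1 F [-0.3  0.9 -2.1] op 0.0109
-2 1 1 0.002 0.002 -0.000
```

Emit:
play_rows(steps="-1 2 0 0.001 0 0; 0 0 0 0 0 0; 0 0 0 0 0 0")

```text
time: 25.55
position: [0.5133, -0.267, 0.0876]
tool_rot: [-1.485, -0.545, -0.192]
ft_force: [-0.6, 0.3, -2.6]
opening: 0.0107
```

```bash
python3 - <<'E'
from k import *
cupnow()
E
```

```text
cup [ 0.6229 -0.2398  0.0035] euler zyx [13.27 -0.06 -0.21] F [-0.6  0.3 -2.6] T [-0.15  0.66 -0.03] st-x -81.6 st-y -528.1
```

Still hanging; a little lower until the force changes.

Emit:
play_rows(steps="-1 1 0 0 0 0; 0 0 0 0 0 0")

```text
time: 25.75
position: [0.5134, -0.2675, 0.0872]
tool_rot: [-1.486, -0.547, -0.193]
ft_force: [-0.2, 0.3, -2.8]
opening: 0.0106
```

Emit:
play_rows(steps="-1 1 0 0 0 0; 0 0 0 0 0 0")

```text
time: 25.95
position: [0.5135, -0.2681, 0.0872]
tool_rot: [-1.486, -0.548, -0.194]
ft_force: [0.2, 0.4, -2.7]
opening: 0.0109
```

```bash
python3 - <<'E'
from k import *
cupnow()
E
```

```text
cup [ 0.6234 -0.241   0.0034] euler zyx [13.3  -0.22 -0.31] F [ 0.2  0.4 -2.7] T [-0.11  0.61 -0.08] st-x -81.2 st-y -529.3
```

Emit:
play_rows(steps="-2 3 1 0.002 0 0.002; 0 0 0 0 0 0")

```text
time: 26.15
position: [0.5143, -0.2693, 0.0878]
tool_rot: [-1.487, -0.551, -0.193]
ft_force: [-0.5, -0.1, -2.5]
opening: 0.0109
```

```bash
python3 - <<'E'
from k import *
cupnow()
E
```

```text
cup [ 0.6242 -0.242   0.0041] euler zyx [13.42 -0.28 -0.4 ] F [-0.5 -0.1 -2.5] T [-0.16  0.66  0.04] st-x -80.5 st-y -530.4
```

```bash
python3 - <<'E'
from k import *
cupnow();save('side','d17');cupnow()
z=load('d17'); c=z['im'][190:340,215:375,::-1]; cv2.imwrite('pics/c_d17.png',cv2.resize(c,None,fx=4,fy=4,interpolation=cv2.INTER_CUBIC))
E
```

```text
cup [ 0.6242 -0.242   0.0041] euler zyx [13.42 -0.28 -0.4 ] F [-0.5 -0.1 -2.5] T [-0.16  0.66  0.04] st-x -80.5 st-y -530.4
cup [ 0.6243 -0.2421  0.0041] euler zyx [13.41 -0.28 -0.41] F [ 0.4 -0.  -2.7] T [-0.14  0.63  0.02] st-x -80.4 st-y -530.5
```

View pics/c_d17.png

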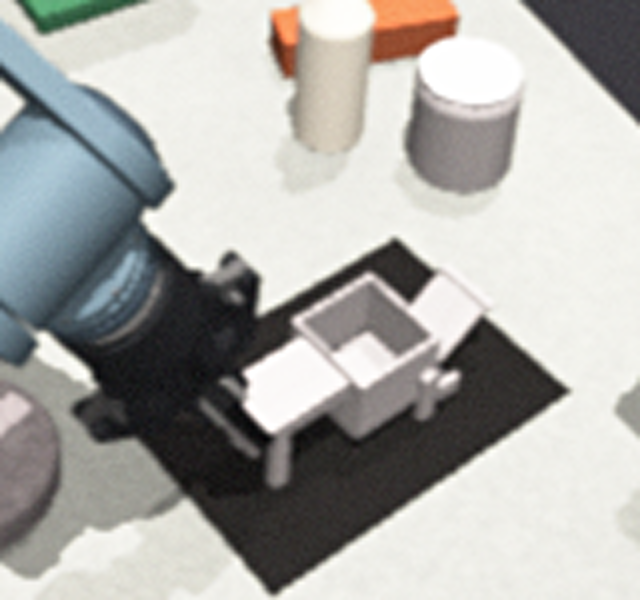

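Emit:
play_rows(steps="-5 2 4 0.006 0 0.003; 0 0 0 0 0 0")

```text
time: 26.4
position: [0.513, -0.2695, 0.0871]
tool_rot: [-1.489, -0.554, -0.197]
ft_force: [0.2, 0.6, -2.3]
opening: 0.0108
```

```bash
python3 - <<'E'
from k import *
cplan(np.array([.6203,-.2382,.003]),13.2)
E
```

```text
cup [ 0.6234 -0.2426  0.0039] euler zyx [13.31 -0.5  -0.55] F [ 0.2  0.6 -2.3] T [-0.12  0.67  0.02] st-x -81.4 st-y -530.9
t 26.4 pos [ 0.513  -0.2695  0.0871] err mm [-2.2  4.   0.1] rot [0.008 0.006 0.009] n 1 F [ 0.2  0.6 -2.3] op 0.0108
-1 -1 4 0.008 0.006 0.009
```

Emit:
play_rows(steps="-2 4 3 0.004 0 0.003; -1 3 2 0.004 0 0.003")

```text
time: 26.6
position: [0.5159, -0.2703, 0.0868]
tool_rot: [-1.493, -0.557, -0.196]
ft_force: [-7.0, 0.1, 15.7]
opening: 0.0107
```

```bash
python3 - <<'E'
from k import *
cplan(np.array([.6203,-.2382,.003]),13.2)
E
```

```text
cup [ 0.6264 -0.2436  0.0037] euler zyx [13.4  -0.54 -0.81] F [-7.   0.1 15.7] T [0.2  0.69 0.27] st-x -78.6 st-y -532.2
t 26.6 pos [ 0.5159 -0.2703  0.0868] err mm [-5.1  4.8  0.4] rot [0.011 0.01  0.009] n 1 F [-7.   0.1 15.7] op 0.0107
-3 -2 6 0.011 0.010 0.009
```

Emit:
play_rows(steps="2 -8 4 0.008 0.005 0.005; -6 -6 4 0.006 0.004 0.004; -6 -2 2 0 0 0; 0 0 0 0 0 0; 0 0 0 0 0 0")

```text
time: 27.1
position: [0.4936, -0.2606, 0.0928]
tool_rot: [-1.474, -0.538, -0.186]
ft_force: [0.6, -0.9, -1.8]
opening: 0.0109
```

```bash
python3 - <<'E'
from k import *
cplan(np.array([.614,-.2395,.010]),13.2)
E
```

```text
cup [ 0.6024 -0.2323  0.008 ] euler zyx [13.4   0.3   0.56] F [ 0.6 -0.9 -1.8] T [-0.18  0.57 -0.  ] st-x -101.2 st-y -518.4
t 27.1 pos [ 0.4936 -0.2606  0.0928] err mm [10.9 -6.2  1.4] rot [-0.01  -0.001 -0.005] n 1 F [ 0.6 -0.9 -1.8] op 0.0109
9 3 -8 -0.010 -0.001 -0.005
```

Emit:
play_rows(steps="6 2 -5 -0.006 0 -0.003; 4 1 -3 -0.004 0 -0.002; 0 0 0 0 0 0; 0 0 0 0 0 0")

```text
time: 27.5
position: [0.5062, -0.266, 0.0934]
tool_rot: [-1.481, -0.54, -0.193]
ft_force: [-0.6, 0.1, -2.8]
opening: 0.0109
```

```bash
python3 - <<'E'
from k import *
cplan(np.array([.614,-.2395,.003]),13.2)
E
```

```text
cup [ 0.6156 -0.2387  0.0091] euler zyx [13.12  0.05  0.11] F [-0.6  0.1 -2.8] T [-0.13  0.64  0.02] st-x -88.7 st-y -526.2
t 27.5 pos [ 0.5062 -0.266   0.0934] err mm [-1.7 -0.8 -6.2] rot [-0.001 -0.002 -0.001] n 1 F [-0.6  0.1 -2.8] op 0.0109
-4 5 -0 -0.001 -0.002 -0.001
```

Emit:
play_rows(steps="-3 3 0 0 0 0; -2 3 0 0 0 0; -2 2 0 0 0 0")

```text
time: 27.8
position: [0.5053, -0.2676, 0.0869]
tool_rot: [-1.48, -0.546, -0.194]
ft_force: [-17.3, 7.2, 30.2]
opening: 0.0112
```

```bash
python3 - <<'E'
from k import *
cplan(np.array([.614,-.2395,.003]),13.2)
E
```

```text
cup [ 0.6151 -0.24    0.0031] euler zyx [13.27 -0.21  0.08] F [-17.3   7.2  30.2] T [1.7  0.72 0.87] st-x -89.4 st-y -527.4
t 27.8 pos [ 0.5053 -0.2676  0.0869] err mm [-0.8  0.8  0.3] rot [-0.002  0.     0.004] n 1 F [-17.3   7.2  30.2] op 0.0112
-0 -1 1 -0.002 0.000 0.004
```

Emit:
play_rows(steps="0 0 0 0 0 0; 0 0 0 0 0 0")

```text
time: 28.0
position: [0.5055, -0.2682, 0.0878]
tool_rot: [-1.481, -0.547, -0.195]
ft_force: [-1.0, 0.3, -3.5]
opening: 0.0111
```

Emit:
play_rows(steps="0 0 0 0 0 0; 0 0 0 0 0 0; 0 0 0 0 0 0; 0 0 0 0 0 0; 0 0 0 0 0 0", hand=0.3)

```text
time: 28.5
position: [0.5064, -0.2689, 0.0883]
tool_rot: [-1.482, -0.547, -0.198]
ft_force: [-1.3, -0.3, 0.3]
opening: 0.0598
```

```bash
python3 - <<'E'
from k import *
cupnow();s=arm.state();print(s['opening'],s['position']);save('wrist','w18')
E
```

```text
cup [ 0.6165 -0.2416  0.0049] euler zyx [13.16 -0.39 -0.06] F [-1.3 -0.3  0.3] T [-0.11  0.24  0.  ] st-x -88.1 st-y -529.2
0.059795644343783524 [ 0.50640672 -0.26886602  0.08834304]
```

View pics/w18.png

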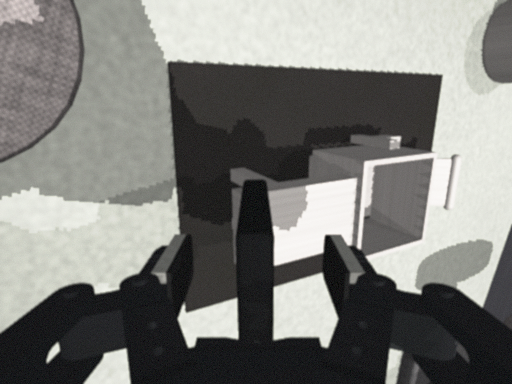

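Released, with the plate between the open fingers. Back out along the fingers.

Emit:
play_rows(steps="0 -12 0 0 0 0; 0 -16 0 0 0 0; 0 -20 0 0 0 0; 0 -25 0 0 0 0; 0 -30 0 0 0 0")

```text
time: 29.05
position: [0.4567, -0.2772, 0.1808]
tool_rot: [-1.476, -0.543, -0.194]
ft_force: [-0.3, -0.5, 0.0]
opening: 0.0595
```

Emit:
play_rows(steps="0 -35 0 0 0 0; 0 -35 0 0 0 0; 0 -25 0 0 0 0; 0 0 0 0 0 0; 0 0 0 0 0 0")

```text
time: 29.55
position: [0.411, -0.2891, 0.2757]
tool_rot: [-1.488, -0.547, -0.197]
ft_force: [0.4, -0.1, 0.6]
opening: 0.0599
```

```bash
python3 - <<'E'
from k import *
s=arm.state();print(s['time'],s['position'],s['ft_force'].round(1))
save('wrist','w19');save('side','d19');save('scene','s19')
E
```

```text
29.55 [ 0.41099086 -0.28905463  0.27573122] [ 0.4 -0.1  0.6]
```

View pics/s19.png

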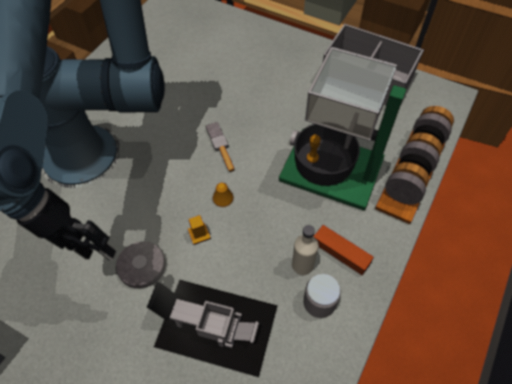

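View pics/d19.png

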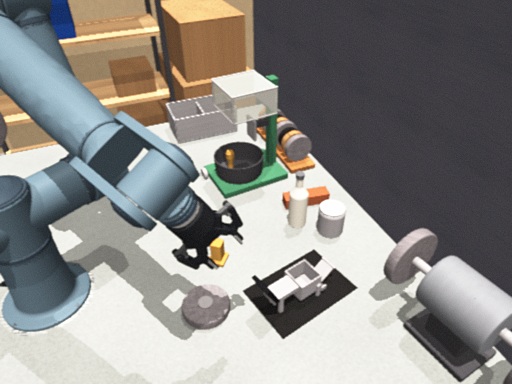

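View pics/w19.png

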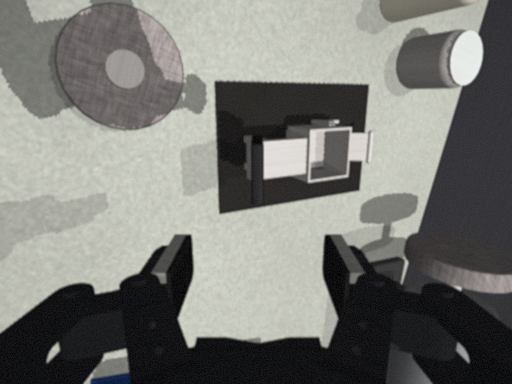

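```bash
python3 - <<'E'
from h import *
w=cloud(load('w19'));V=load('w19')['im'].max(2)
for n,p in {'tab tip':(370,148),'rim L':(309,155),'rim R':(350,152),'floor':(322,160)}.items(): print(n,w[p[1],p[0]].round(4))
for a,b in (('scene0','s19'),('side0','d19')):
    x,y=load(a)['im'].astype(int),load(b)['im'].astype(int);d=(abs(x-y).max(2)>60).astype(np.uint8)
    n,l,st,c=cv2.connectedComponentsWithStats(d)
    print(b,[(c[i].round().tolist(),int(st[i,4])) for i in range(1,n) if st[i,4]>12])
E
```

```text
tab tip [ 0.7007 -0.2228  0.0515]
rim L [ 0.5832 -0.2483  0.0693]
rim R [ 0.6827 -0.2342  0.0331]
floor [ 0.6479 -0.2539  0.0178]
s19 [([13.0, 3.0], 121), ([46.0, 8.0], 101), ([123.0, 44.0], 1969), ([6.0, 14.0], 55), ([232.0, 59.0], 2540), ([3.0, 82.0], 367), ([49.0, 37.0], 32), ([67.0, 70.0], 275), ([124.0, 101.0], 796), ([97.0, 115.0], 175), ([41.0, 197.0], 6419), ([313.0, 138.0], 33), ([139.0, 154.0], 574), ([310.0, 158.0], 27), ([250.0, 221.0], 285), ([158.0, 297.0], 371), ([185.0, 308.0], 392), ([240.0, 313.0], 47), ([203.0, 319.0], 87), ([215.0, 323.0], 110), ([160.0, 319.0], 19), ([230.0, 327.0], 68), ([263.0, 330.0], 224), ([188.0, 325.0], 69), ([242.0, 331.0], 17), ([207.0, 331.0], 13), ([235.0, 342.0], 15), ([228.0, 345.0], 20), ([243.0, 345.0], 19)]
d19 [([2.0, 3.0], 17), ([39.0, 9.0], 389), ([114.0, 169.0], 29208), ([67.0, 64.0], 24), ([229.0, 157.0], 114), ([14.0, 212.0], 107), ([22.0, 208.0], 74), ([69.0, 211.0], 34), ([56.0, 229.0], 175), ([317.0, 270.0], 441), ([284.0, 288.0], 565), ([90.0, 273.0], 19), ([82.0, 279.0], 81), ([1.0, 278.0], 26), ([255.0, 279.0], 39), ([320.0, 288.0], 62), ([303.0, 295.0], 72), ([236.0, 301.0], 119), ([272.0, 301.0], 19)]
```

```bash
python3 - <<'E'
from rig import arm
print(arm.finish_job())
E
```

```text
the job is handed in; nothing more can be done
None
```

The job is done and handed in after 29.7 s of the 64 s limit.

**What I did:**
- I stood the slim casting in the hopper and let go. I then carried the cup by its grip in under the hood and pushed the tab against the stop, and the casting fell into the bowl.
- I raised the cup with its bottom still open, so that the closing bottom would clear the casting, and backed out.
- I set the cup down on the mat and let go. The first touchdown was about 14 mm off the mat's middle along its long side, so I lifted it slightly and set it down again.

**Last checks:**
- **Casting:** it stands upright in the bowl in both fixed cameras.
- **Cup:** it is upright and empty. The inside floor measures 18 mm above the bench and the tab tip 51 mm, which is what a shut bottom gives. At touchdown the cup's origin was about 3 mm from the mat's middle. The arm then read 1–2 mm of movement while letting go, and I did not measure the cup's position again with the cameras.
- **Bystanders:** comparing start and end pictures showed changes only at the arm and its shadows, the casting and the cup. Part of the view was hidden by the arm.
- **Robot:** it is clear of everything. The highest wrist force I read was about 36 N, during the second touchdown.

**What disagreed:**
- The stop plate and the bowl gave stand positions a few millimetres apart, so I used a compromise. By my reading the cup stopped about 4 mm short of the bowl's centre, but the bottom opened far enough.
- Small moves often fell short and drifted, so I repeated several of them.
- While backing out, the tab slid over the top of the stop plate and the hopper rim came within about 11 mm of the hood. I saw no sign of contact with the hood.

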